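Plant up and start the countertop herb garden

ROBOT

A 6-joint arm with a two-finger parallel gripper is mounted at the origin on the work surface. World frame = base frame: x ahead of the robot, y to its left, z up, the work surface at z = 0. Lengths are in m, angles in rad, forces in N, time in s.
With the tool pointing down it reaches from about 0.375 to 0.9 m from the base axis. Payload 3.1 kg.
Tool frame: the origin (TCP) lies midway between the tips of the shut fingers; the grasp point (between the pads) lies 19 mm behind it (r.grasp_offset is the distance from the TCP to the grasp point, in m); z points along the fingers, y is the line along which they close (so a half turn about z gives the same grasp; the last joint's range is limited). The gripper opens to 85 mm and grips with 20 to 120 N. Pads are 22 mm wide; open, the fingers measure 114 mm over their backs; the gripper's body (76 mm by 85 mm) begins 54 mm behind the grasp point. The pads swing forward as they close: fully open they stand 13 mm farther back than shut.
Start: joints at [-1.304, 0.527, 1.433, -0, 1.181, -0.178], TCP at [0.269, -0.564, 0.231] pointing down, gripper open.
Joint ranges: [-3.08, 3.08], [-0.75, 2.2], [0.22, 2.44], [-1.43, 4.57], [0, 2.65], [-2.85, 2.85]. Speed limits (rad/s): [2.79, 2.79, 3.14, 3.14, 3.14, 3.14].

INTERFACE

Orientations are given as a rotation vector (axis times angle).
In Python, from bench import r gives the robot as it stands. The module is installed in compiled form; this text tells all that it offers.
- The arm moves only by the shell command python3 -m handwheel 'ROWS'. ROWS is JSON, a list of rows, each a list of 7 numbers: the shift along the tool's x, y, z in mm, then the turn, a rotation vector about the tool's x, y, z in rad, then the finger opening in mm, from 0 to 85.4. A call has 1 to 10 rows; each row shifts and turns the commanded pose from where the row before left it, along the tool's axes as they then stand; what a row does not reach is not made up. A row lasts 1/12 s, in which the tool goes at most 41.7 mm and 7.16 degrees, less where a joint would pass 70% of its speed; a pose out of reach is approached as far as the arm can. A call is refused whole if a number of a shift passes 41.7 or a number of a turn 0.125, either way. A call with a gripper value outside its range is refused whole. The fingers move at their own pace and stop on an object; the grip force is fixed at half the most. Time passes only in rows, so rows that do not move let the fingers close. It gives the time, the measured TCP pose, the force, the opening and the grip force at its end, in the units of the state.
- r.state(): the state, without advancing time (a new reading comes with each control period).
- r.get_image(name): name is "scene" or "side" or "wrist"; returns a dict with "img" (400x640x3 uint8, red, green, blue), "camera_matrix" (3x3 intrinsics, pixels), "xyz" and "rotation" of the camera in the world; the wrist camera has in their place "mount" (4x4, takes a point from camera to tool coordinates, whose origin is the TCP and whose axes are the flange's). Camera axes: x right, y down, z forward; pixel columns grow to the right and rows downward; lengths in m; the calibration is good to about 2 mm. The wrist camera is an equidistant fisheye: a pixel r from the principal point sees the ray r / f radians off the axis. A picture is of the moment at which its call begins: read the wrist's pose just before it. There is no depth.
- r.sign_off(): hands the job in; it is judged then, once.
The state is a dict: "time_s": time; "joints": joint angles; "qvel": joint speeds; "effort": joint torques, N m; "eef_pos": TCP position; "tcp_rot": TCP orientation; "force": force on the tool from outside, world axes, zero at the start; "ft_torque": the same for the moment, N m; "finger_gap": finger opening in m; "gripper_force": force on a finger pad.
Only numpy, scipy, OpenCV 4.12 (cv2) and the standard library are available. Lean on these libraries where they do the work, as an engineer would, in place of code of your own. Each camera call takes 0.05 s, during which the arm holds its last target. There are 200 camera calls.

TASK

Plant up the herb garden by the window: drop every seed pod on the worktop into a bore of its own, green face up and fully down, and close both square openings with the two yellow caps, open rim down and green face up, fully seated. Only when all pods and caps are home, turn the dial clockwise past its click to the far stop. Leave everything else on the worktop where it is.

Things in the scene. Friction and masses are not known exactly. Their poses are not given: they have to be found in the camera images.
- garden: The herb garden, fixed to the worktop: grey tank with white stripes, 200 (own x) x 320 (own y) x 80 mm high. Origin: centre of its underside; z up. Black near strip of the deck (own x -100 to -10 mm) has six round bores, grey far strip has two square openings and the dial. Deck flat at 80 mm.
- bore0 (a point): Centre of the mouth of a round bore, at deck level, axes as the garden's. Bore diameter 36 mm, 16 mm deep, blind, chamfered; the bores are 50 mm apart in a row along the garden's y. Any pod fits any bore.
- bore1 (a point): Centre of the mouth of a round bore, at deck level, axes as the garden's. Bore diameter 36 mm, 16 mm deep, blind, chamfered; the bores are 50 mm apart in a row along the garden's y. Any pod fits any bore.
- bore2 (a point): Centre of the mouth of a round bore, at deck level, axes as the garden's. Bore diameter 36 mm, 16 mm deep, blind, chamfered; the bores are 50 mm apart in a row along the garden's y. Any pod fits any bore.
- bore3 (a point): Centre of the mouth of a round bore, at deck level, axes as the garden's. Bore diameter 36 mm, 16 mm deep, blind, chamfered; the bores are 50 mm apart in a row along the garden's y. Any pod fits any bore.
- bore4 (a point): Centre of the mouth of a round bore, at deck level, axes as the garden's. Bore diameter 36 mm, 16 mm deep, blind, chamfered; the bores are 50 mm apart in a row along the garden's y. Any pod fits any bore.
- bore5 (a point): Centre of the mouth of a round bore, at deck level, axes as the garden's. Bore diameter 36 mm, 16 mm deep, blind, chamfered; the bores are 50 mm apart in a row along the garden's y. Any pod fits any bore.
- port0 (a point): Centre of the mouth of a square opening, at deck level, axes as the garden's, sides parallel to them. 50 x 50 mm, with a ledge (floor) 8 mm down on which the cap's rim stands; the two are 85 mm apart along the garden's y. Either cap fits either opening.
- port1 (a point): Centre of the mouth of a square opening, at deck level, axes as the garden's, sides parallel to them. 50 x 50 mm, with a ledge (floor) 8 mm down on which the cap's rim stands; the two are 85 mm apart along the garden's y. Either cap fits either opening.
- dial_grip (a point): Point on the dial's upright axis at gripping height, 37 mm above the deck. The dial has a black bar handle 44 x 14 mm wide, 32 mm high (12 to 44 mm above the deck is free to grip), on a brass disc of 70 mm diameter; the bar lies along this point's x, and a white mark is at its -x end. The point turns with the dial.
- dial (a joint): Dial angle in rad: 0 off, grows clockwise seen from above, far stop at 1.3. A sprung detent resists (about 0.06 N m) up to 0.65, then it clicks over.
- pod1: Seed pod: terracotta-coloured cylinder, 32 mm diameter, 28 mm high, heavy foot tapered to 27 mm over the lowest 4 mm, green growing face on top with a dark dot; 40 g. Stands upright on the worktop. Origin: centre of its foot; z points out of the green face. In a bore it stands 12 mm proud. Four to six pods are present.
- pod2: Seed pod: terracotta-coloured cylinder, 32 mm diameter, 28 mm high, heavy foot tapered to 27 mm over the lowest 4 mm, green growing face on top with a dark dot; 40 g. Stands upright on the worktop. Origin: centre of its foot; z points out of the green face. In a bore it stands 12 mm proud. Four to six pods are present.
- pod3: Seed pod: terracotta-coloured cylinder, 32 mm diameter, 28 mm high, heavy foot tapered to 27 mm over the lowest 4 mm, green growing face on top with a dark dot; 40 g. Stands upright on the worktop. Origin: centre of its foot; z points out of the green face. In a bore it stands 12 mm proud. Four to six pods are present.
- pod4: Seed pod: terracotta-coloured cylinder, 32 mm diameter, 28 mm high, heavy foot tapered to 27 mm over the lowest 4 mm, green growing face on top with a dark dot; 40 g. Stands upright on the worktop. Origin: centre of its foot; z points out of the green face. In a bore it stands 12 mm proud. Four to six pods are present.
- pod5: Seed pod: terracotta-coloured cylinder, 32 mm diameter, 28 mm high, heavy foot tapered to 27 mm over the lowest 4 mm, green growing face on top with a dark dot; 40 g. Stands upright on the worktop. Origin: centre of its foot; z points out of the green face. In a bore it stands 12 mm proud. Four to six pods are present.
- pod6: Seed pod: terracotta-coloured cylinder, 32 mm diameter, 28 mm high, heavy foot tapered to 27 mm over the lowest 4 mm, green growing face on top with a dark dot; 40 g. Stands upright on the worktop. Origin: centre of its foot; z points out of the green face. In a bore it stands 12 mm proud. Four to six pods are present.
- cap_a: Blanking cap: hollow square cap, 44 x 44 mm, 40 mm long from the open rim to the closed face, yellow with a green closed face, walls 4 mm; 50 g. It starts lying on one of its four sides. Origin: its geometric centre; own x points out of the green closed face, the open rim is 20 mm away at -x; own y and z are the square's sides. Seated rim down, its origin is 12 mm above the deck.
- cap_b: Blanking cap: hollow square cap, 44 x 44 mm, 40 mm long from the open rim to the closed face, yellow with a green closed face, walls 4 mm; 50 g. It starts lying on one of its four sides. Origin: its geometric centre; own x points out of the green closed face, the open rim is 20 mm away at -x; own y and z are the square's sides. Seated rim down, its origin is 12 mm above the deck.
- mug: Blue mug, 76 mm diameter, 85 mm high. Not part of the job; leave it where it is. Origin: centre of its underside.
- seed_tin: Green tin, 52 mm diameter, 60 mm high. Not part of the job; leave it where it is. Origin: centre of its underside.
- dibber: Wooden-handled spoon, 170 mm long, lying. Not part of the job; leave it where it is. Origin: centre of its underside.
- feed_bottle: Amber bottle, 48 mm diameter, 110 mm high. Not part of the job; leave it where it is. Origin: centre of its underside.
- herb_pot: Terracotta pot with a green herb, 82 mm diameter, about 110 mm high. Not part of the job; leave it where it is. Origin: centre of its underside.

How it is judged:
By the outcome, as a careful person would: the job done as asked, in the order asked, and still so for the second after the job is handed in, with the robot touching nothing.
Of pod1, pod2, pod3, pod4, pod5, pod6 only 4 to 6 are there at a start; the rules pass over those that are not, and their reading is None.
At some moment in a run one of pod1, pod2, pod3, pod4, pod5, pod6, cap_a, cap_b may be knocked a few centimetres aside while the robot is not near it.
It also fails if it takes over 210 s, if anything falls off the work surface, if the arm or the gripper's body presses on something with over 40 N, if the wrist force passes 120 N, or if a joint passes its speed limit or range.

## Working session

There is one attempt and no reset: what is moved stays moved. The work goes in short steps, Python scripts to look and compute and a shell command to move; the robot and the scene stay as the last step left them, time stands still between calls to the robot, and variables do not carry over. Pictures are saved under pics/ and viewed, at most 14 in all, crops included, and the job is handed in when it is done.

```bash
mkdir -p pics
cat > h.py <<'E'
import numpy as np, cv2, sys
from scipy.spatial.transform import Rotation as R
from bench import r
def snap(n,f):
    s=r.state(); d=r.get_image(n)
    cv2.imwrite(f'pics/{f}.png',d['img'][:,:,::-1])
    d['s']=s
    np.save(f'pics/{f}.npy',d,allow_pickle=True)
    return d
E
python3 - <<'E'
from h import *
s=r.state(); print({k:np.round(v,3) for k,v in s.items()})
for n in ['scene','side','wrist']:
    d=snap(n,n+'0'); print(n,{k:np.round(v,3).tolist() for k,v in d.items() if k not in('img','s')})
E
```

```text
{'time_s': np.float64(0.0), 'joints': array([-1.305,  0.528,  1.434,  0.   ,  1.181, -0.178]), 'qvel': array([ 0.001, -0.   ,  0.001, -0.   , -0.001,  0.   ]), 'effort': array([ 0.0000e+00, -4.4235e+01, -1.7802e+01, -0.0000e+00,  8.0000e-03,
        0.0000e+00]), 'eef_pos': array([ 0.269, -0.563,  0.23 ]), 'tcp_rot': array([-3.062, -0.692,  0.   ]), 'force': array([-0.423, -0.83 , -0.75 ]), 'ft_torque': array([ 0.005, -0.015,  0.   ]), 'gripper_force': np.float64(0.0), 'finger_gap': np.float64(0.085)}
scene {'camera_matrix': [[433.528, 0.0, 319.302], [0.0, 433.528, 201.058], [0.0, 0.0, 1.0]], 'xyz': [1.225, -0.35, 0.86], 'rotation': [-2.068, -1.274, 0.505]}
side {'camera_matrix': [[455.11, 0.0, 320.425], [0.0, 455.11, 203.319], [0.0, 0.0, 1.0]], 'xyz': [0.474, -1.09, 0.737], 'rotation': [-2.109, 0.099, -0.08]}
wrist {'camera_matrix': [[309.707, 0.0, 315.378], [0.0, 309.707, 201.4], [0.0, 0.0, 1.0]], 'mount': [[-0.001, -0.952, -0.305, 0.079], [1.0, -0.001, 0.001, 0.0], [-0.001, -0.305, 0.952, -0.143], [0.0, 0.0, 0.0, 1.0]]}
```

View pics/scene0.png

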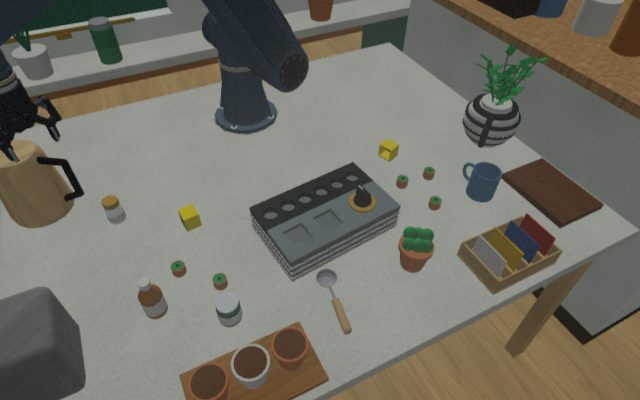

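View pics/side0.png

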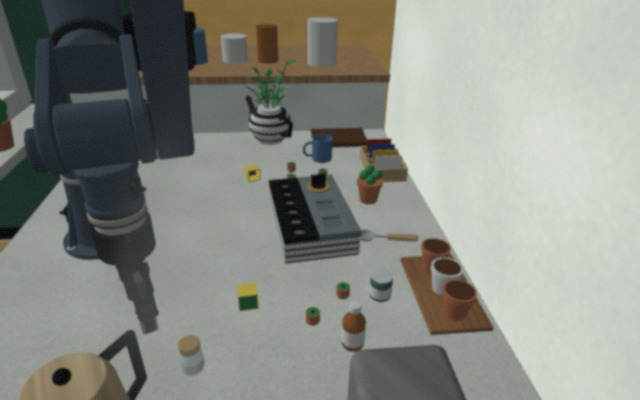

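The scene picture shows the garden at (325,215), caps at (388,150) and (190,217), and pods at (402,181), (429,173), (435,203), (178,268) and (220,281). The side picture shows the same things: caps at (253,173) and (247,297), two pods at (343,290) and (312,315), and the rest near (291,170) and (322,172). I'll enlarge both for reading pixels.

```bash
cat >> h.py <<'E'
def crop(f,x,y,w,h,k,o):
    im=cv2.imread(f'pics/{f}.png')[y:y+h,x:x+w]
    im=cv2.resize(im,None,fx=k,fy=k,interpolation=cv2.INTER_CUBIC)
    for u in range((x+19)//20*20,x+w,20):
        cv2.line(im,(int((u-x)*k),0),(int((u-x)*k),6),(0,0,255),1); cv2.putText(im,str(u),(int((u-x)*k),16),0,.35,(0,0,255))
    for v in range((y+19)//20*20,y+h,20):
        cv2.line(im,(0,int((v-y)*k)),(6,int((v-y)*k)),(0,0,255),1); cv2.putText(im,str(v),(8,int((v-y)*k)),0,.35,(0,0,255))
    cv2.imwrite(f'pics/{o}.png',im)
def ray(f,p):
    d=np.load(f'pics/{f}.npy',allow_pickle=True).item(); K=d['camera_matrix']; p=np.array(p,float)
    if 'mount' in d:
        q=(p-K[:2,2])/K[0,0]; t=np.linalg.norm(q); c=np.r_[q/t*np.sin(t),np.cos(t)] if t>0 else np.array([0,0,1.])
        T=np.eye(4); T[:3,:3]=R.from_rotvec(d['s']['tcp_rot']).as_matrix(); T[:3,3]=d['s']['eef_pos']; T=T@d['mount']
        return T[:3,3],T[:3,:3]@c
    c=np.linalg.inv(K)@np.r_[p,1]; c/=np.linalg.norm(c)
    return np.array(d['xyz']),R.from_rotvec(d['rotation']).as_matrix()@c
def atz(f,p,z):
    o,v=ray(f,p); return o+v*(z-o[2])/v[2]
def tri(*a):
    A=np.zeros((3,3));b=np.zeros(3);L=[ray(f,p) for f,p in a]
    for o,v in L:
        P=np.eye(3)-np.outer(v,v);A+=P;b+=P@o
    x=np.linalg.solve(A,b); return x,max(np.linalg.norm(np.cross(x-o,v)) for o,v in L)
def proj(f,X):
    d=np.load(f'pics/{f}.npy',allow_pickle=True).item(); K=d['camera_matrix']
    if 'mount' in d:
        T=np.eye(4); T[:3,:3]=R.from_rotvec(d['s']['tcp_rot']).as_matrix(); T[:3,3]=d['s']['eef_pos']; T=T@d['mount']
        c=T[:3,:3].T@(np.array(X)-T[:3,3]); n=np.hypot(c[0],c[1]); return K[:2,2]+K[0,0]*np.arctan2(n,c[2])*c[:2]/n
    c=R.from_rotvec(d['rotation']).as_matrix().T@(np.array(X)-d['xyz']); return (K@(c/c[2]))[:2]
E
python3 -c "
from h import *
crop('scene0',160,135,290,165,2.75,'sc0c'); crop('side0',225,155,175,175,3.4,'si0c')"
```

```text
(no output)
```

View pics/sc0c.png

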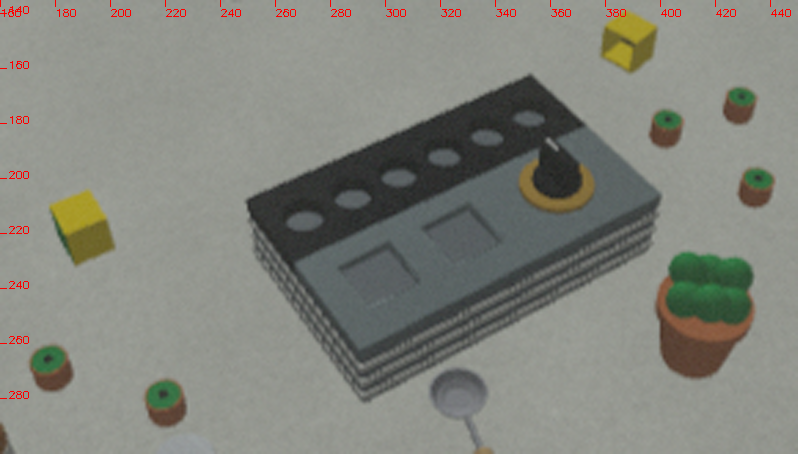

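View pics/si0c.png

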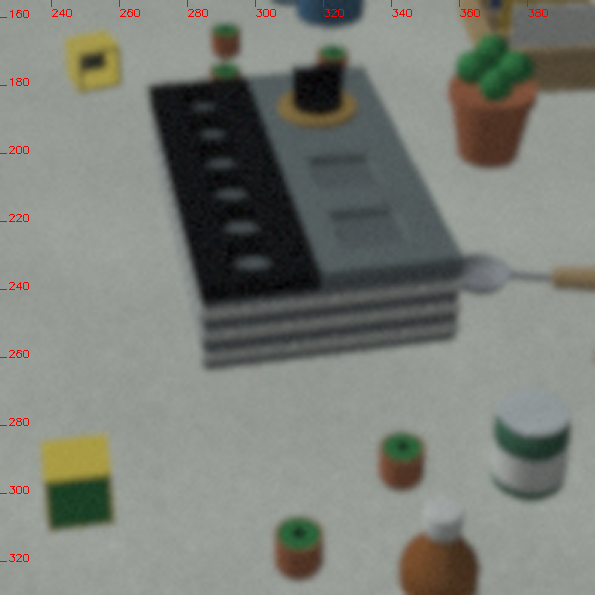

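Run:
```python
from h import *
S=lambda x,y:('scene0',(160+x/2.75,135+y/2.75)); T=lambda x,y:('side0',(225+x/3.4,155+y/3.4))
P={'A':((247,203),(205,303)),'B':((532,75),(150,87)),'C':((660,195),(365,68)),'D':((362,352),(460,256)),
'b0':((305,221),(253,263)),'b5':((530,118),(204,107)),'P1':((668,120),(227,72)),'P2':((741,97),(225,30)),'P3':((758,174),(332,52)),'P4':((48,358),(299,531)),'P5':((165,394),(402,446)),'capAtop':((630,28),(92,46)),'capBtop':((82,212),(75,460)),'dialtop':((555,142),(318,68))}
for k,(a,b) in P.items():
    x,e=tri(S(*a),T(*b)); print(k,np.round(x,4),round(e,4))
```

```text
A [ 0.4903 -0.1617  0.0662] 0.0046
B [0.4546 0.1586 0.0741] 0.0015
C [0.6534 0.1776 0.0763] 0.0015
D [ 0.6881 -0.1355  0.0742] 0.001
b0 [ 0.5307 -0.1207  0.0675] 0.0006
b5 [0.5024 0.1291 0.0672] 0.0011
P1 [0.5293 0.2817 0.0231] 0.002
P2 [0.5326 0.3729 0.0236] 0.0005
P3 [0.6374 0.3133 0.0263] 0.0028
P4 [ 0.5442 -0.3648  0.027 ] 0.0007
P5 [ 0.6222 -0.2874  0.0249] 0.0008
capAtop [0.3963 0.3207 0.0364] 0.0013
capBtop [ 0.4002 -0.2946  0.0358] 0.0013
dialtop [0.5981 0.094  0.1254] 0.0056
```

The enlarged crops show six bores, two square ports and the dial with its white mark toward (550,142) in the scene crop. There are five pods. Cap A's open rim faces −y and cap B's green face faces −y. The garden is yawed about 6°. I'll turn the tool to line up with the garden first.

```bash
cat >> h.py <<'E'
def tgt(head,tilt=0):
    # tool y horizontal at heading `head` deg, z down, then tilted about tool y by `tilt` deg
    h=np.radians(head); y=np.array([np.cos(h),np.sin(h),0]); z=np.array([0,0,-1.]); x=np.cross(y,z)
    return R.from_matrix(np.c_[x,y,z])*R.from_euler('y',tilt,degrees=True)
def plan(p,head=None,tilt=0):
    s=r.state(); C=R.from_rotvec(s['tcp_rot']); d=np.array(p)-s['eef_pos']
    print('t',round(float(s['time_s']),2),'at',np.round(s['eef_pos'],4),'shift mm',np.round(C.inv().apply(d)*1000,1),end=' ')
    if head is not None:
        q=tgt(head,tilt); print('turn',np.round((C.inv()*q).as_rotvec(),4),'shift in target axes',np.round(q.inv().apply(d)*1000,1),end='')
    print()
E
python3 -m handwheel '[[0,0,0,0,0,-0.12,85],[0,0,0,0,0,-0.12,85],[0,0,0,0,0,-0.12,85],[0,0,0,0,0,-0.12,85],[0,0,0,0,0,-0.12,85],[0,0,0,0,0,-0.12,85],[0,0,0,0,0,-0.12,85],[0,0,0,0,0,-0.12,85],[0,0,0,0,0,-0.12,85],[0,0,0,0,0,-0.12,85]]'
python3 -c "
from h import *
plan([0.52,-0.30,0.2],6.3)"
```

```text
time_s: 0.98
eef_pos: [0.2689, -0.5638, 0.2309]
tcp_rot: [-2.13, -2.308, -0.001]
force: [0.3, 0.1, -0.2]
finger_gap: 0.0852
gripper_force: 0.0
t 0.98 at [ 0.2689 -0.5638  0.2309] shift mm [242.9 271.4  31.1] turn [-0.0002 -0.001  -0.03  ] shift in target axes [234.7 278.6  30.9]
```

```bash
python3 -m handwheel '[[0,0,0,0,0,-0.03,85],[26,31,3.4,0,0,0,85],[26,31,3.4,0,0,0,85],[26,31,3.4,0,0,0,85],[26,31,3.4,0,0,0,85],[26,31,3.4,0,0,0,85],[26,31,3.4,0,0,0,85],[26,31,3.4,0,0,0,85],[26,31,3.4,0,0,0,85],[26,31,3.4,0,0,0,85]]'
python3 -m handwheel '[[0,0,0,0,0,0,85],[0,0,0,0,0,0,85],[0,0,0,0,0,0,85]]'
python3 -c "
from h import *
snap('wrist','w1')"
python3 -m handwheel '[[40,0,-20,0,0,0,85],[40,0,-20,0,0,0,85],[40,0,-20,0,0,0,85],[40,0,-20,0,0,0,85],[40,0,-20,0,0,0,85],[40,0,0,0,0,0,85],[0,0,0,0,0,0,85],[0,0,0,0,0,0,85],[0,0,0,0,0,0,85]]'
python3 -c "
from h import *
snap('wrist','w2')
plan([0.52,-0.30,0.2],6.3)
a=cv2.imread('pics/w1.png')
K=np.hstack([cv2.resize(cv2.imread('pics/w%d.png'%i),None,fx=.62,fy=.62) for i in(1,2)]);cv2.imwrite('pics/w12.png',K);print(K.shape)"
```

```text
time_s: 1.82
eef_pos: [0.5231, -0.3007, 0.2003]
tcp_rot: [-2.103, -2.333, 0.0]
force: [0.1, 0.5, -0.1]
finger_gap: 0.0848
gripper_force: 0.0
time_s: 2.07
eef_pos: [0.5219, -0.3024, 0.2004]
tcp_rot: [-2.101, -2.335, 0.001]
force: [0.1, -0.3, -0.5]
finger_gap: 0.0848
gripper_force: 0.0
time_s: 2.87
eef_pos: [0.4985, -0.0788, 0.294]
tcp_rot: [2.104, 2.332, -0.001]
force: [-0.1, -0.3, -0.1]
finger_gap: 0.0851
gripper_force: 0.0
t 2.92 at [ 0.4987 -0.0792  0.2938] shift mm [-221.7   -1.2   93.9] turn [ 0.      0.0007 -0.0083] shift in target axes [-221.8   -3.    93.8]
(248, 794, 3)
```

View pics/w12.png

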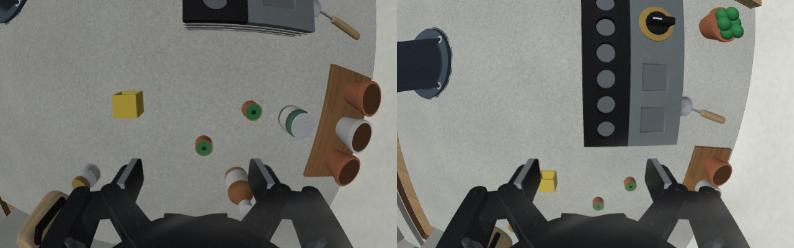

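The wrist views show pods at about w1 (330,234) and (407,177), the cap at (206,168), and the garden fully in w2 with its bores in a column at x≈335. I'll enlarge this for precise reading, and take pod faces by colour.

```bash
cat >> h.py <<'E'
def greens(f,lo=15,hi=2000,hsv=((45,90,30),(85,255,255))):
    im=cv2.imread(f'pics/{f}.png'); m=cv2.inRange(cv2.cvtColor(im,cv2.COLOR_BGR2HSV),*map(np.array,hsv))
    m=cv2.morphologyEx(m,cv2.MORPH_CLOSE,np.ones((5,5)))
    n,_,st,c=cv2.connectedComponentsWithStats(m)
    return [(np.round(c[i],1).tolist(),int(st[i,4]),st[i,2:4].tolist()) for i in range(1,n) if lo<st[i,4]<hi]
E
python3 - <<'E'
from h import *
for f in ['w1','w2']: print(f,greens(f))
crop('w2',285,0,225,240,2.45,'a'); crop('w1',170,130,70,70,3.4,'b'); crop('w2',215,270,60,60,3.4,'c')
a,b,c=[cv2.imread(f'pics/{k}.png') for k in 'abc']
o=np.zeros((588,800,3),np.uint8); o[:a.shape[0],:a.shape[1]]=a; o[:b.shape[0],555:555+b.shape[1]]=b; o[300:300+c.shape[0],555:555+c.shape[1]]=c
cv2.imwrite('pics/comp1.png',o)
E
```

```text
w1 [([408.4, 180.3], 471, [24, 25]), ([474.4, 184.7], 220, [29, 21]), ([328.6, 238.4], 419, [24, 22])]
w2 [([535.6, 36.9], 1770, [46, 53]), ([376.8, 300.6], 155, [16, 13])]
```

View pics/comp1.png

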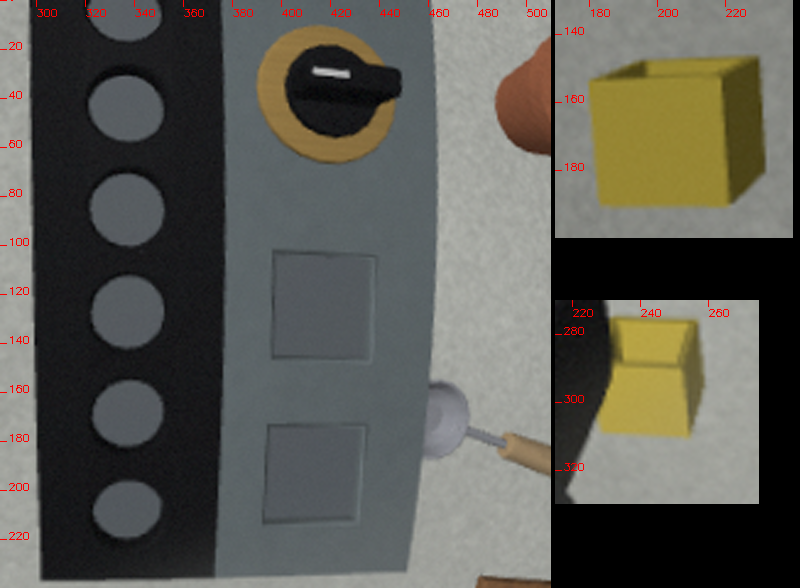

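Run:
```python
from h import *
f=lambda x,y:(285+x/2.45,y/2.45)
W=lambda x,y,z=.08: atz('w2',f(x,y),z)
print('cam',ray('w2',(300,200))[0])
for n,c in {'p0':[(270,424),(366,426),(358,521),(263,524)],'p1':[(275,251),(377,256),(372,359),(272,356)]}.items():
    q=np.array([W(*p)[:2] for p in c]); print(n,q.mean(0).round(4),np.round(np.linalg.norm(np.roll(q,-1,0)-q,axis=1),4))
b=np.array([W(*p)[:2] for p in [(128,509),(128,413),(128,312),(127,209),(126,109)]]); print('bores@80',b.round(4).tolist())
d=b[-1]-b[0]; print(np.linalg.norm(d)/4,np.degrees(np.arctan2(-d[0],d[1])))
cs={k:W(*p) for k,p in dict(A=(40,579),S=(216,577),D=(407,572)).items()}; print({k:v.round(4) for k,v in cs.items()})
# pods
for w1,w2,s in [((408.4,180.3),(376.8,300.6),(165,394)),((328.6,238.4),None,(48,358))]:
    L=[('w1',w1),('scene0',(160+s[0]/2.75,135+s[1]/2.75))]+([('w2',w2)] if w2 else [])
    print('pod',tri(*L), atz('w1',w1,.028))
g=lambda x,y:(170+(x-555)/3.4,130+y/3.4); h=lambda x,y:(215+(x-555)/3.4,270+(y-300)/3.4)
# cap B top corners, w1 then w2 : open-end L,R ; closed-end L,R
for a,c in [((590,80),(608,366)),((722,76),(683,365)),((599,206),(600,433)),((731,207),(690,437))]:
    print('cap',tri(('w1',g(*a)),('w2',h(*c))), atz('w1',g(*a),.044))
```

```text
cam [ 0.49084395 -0.00084021  0.4366703 ]
p0 [ 0.6235 -0.0931] [0.0514 0.0511 0.0525 0.0523]
p1 [ 0.6139 -0.0082] [0.0527 0.0514 0.0526 0.0508]
bores@80 [[0.5303, -0.1209], [0.5243, -0.0725], [0.5187, -0.0242], [0.513, 0.024], [0.5076, 0.0716]]
0.048456301541654694 6.72309269598348
{'A': array([ 0.4899, -0.1634,  0.08  ]), 'S': array([ 0.5809, -0.1535,  0.08  ]), 'D': array([ 0.6896, -0.1421,  0.08  ])}
pod (array([ 0.62226052, -0.28964502,  0.0285233 ]), np.float64(0.002869038498896658)) [ 0.62207465 -0.29122759  0.028     ]
pod (array([ 0.54428976, -0.36543045,  0.02906949]), np.float64(0.0012600270601716462)) [ 0.5439221  -0.36717857  0.028     ]
cap (array([ 0.38618257, -0.28025724,  0.05161319]), np.float64(0.0033826923800275395)) [ 0.37921448 -0.28306223  0.044     ]
cap (array([ 0.42206622, -0.27934337,  0.04162882]), np.float64(0.00020330825578778407)) [ 0.42258621 -0.27897141  0.044     ]
cap (array([ 0.38274562, -0.32247297,  0.04606737]), np.float64(0.00021116379804251822)) [ 0.38205277 -0.32306237  0.044     ]
cap (array([ 0.42625628, -0.31924511,  0.04380352]), np.float64(0.00023246761321624515)) [ 0.42654867 -0.31910312  0.044     ]
```

Run:
```python
from h import *
for n,a,b in [('bottle',(154,312),(353,344)),('tin',(230,318),(381,297)),('pot',(413,266),(369,200)),('mug',(481,195),(321,160))]:
    print(n,atz('scene0',a,.0).round(3),atz('side0',b,0.).round(3))
plan([.6221,-.291,.12],6.45)
```

```text
bottle [ 0.624 -0.443  0.   ] [ 0.622 -0.44   0.   ]
tin [ 0.713 -0.298  0.   ] [ 0.711 -0.305  0.   ]
pot [0.778 0.144 0.   ] [0.77 0.14 0.  ]
mug [0.663 0.461 0.   ] [0.648 0.445 0.   ]
t 2.92 at [ 0.4987 -0.0792  0.2938] shift mm [-223.1  101.3  174. ] turn [ 0.      0.0007 -0.011 ] shift in target axes [-224.3   98.9  173.8]
```

```bash
python3 -m handwheel '[[-32,14.2,24.8,0,0,-0.011,50],[-32,14.2,24.8,0,0,0,50],[-32,14.2,24.8,0,0,0,50],[-32,14.2,24.8,0,0,0,50],[-32,14.2,24.8,0,0,0,50],[-32,14.2,24.8,0,0,0,50],[-32,14.2,24.8,0,0,0,50],[0,0,0,0,0,0,50],[0,0,0,0,0,0,50],[0,0,0,0,0,0,50]]'
python3 - <<'E'
from h import *
snap('wrist','w3'); g=greens('w3'); print(g)
for c,_,_ in g: print(atz('w3',c,.028).round(4), tri(('w3',c),('w1',(408.4,180.3))))
plan([.6221,-.291,.014],6.45)
print('heading tip', proj('w3',r.state()['eef_pos']))
E
```

```text
time_s: 3.75
eef_pos: [0.618, -0.284, 0.1241]
tcp_rot: [-2.092, -2.341, 0.0]
force: [-0.0, 0.1, 0.4]
finger_gap: 0.0499
gripper_force: 0.0
[([318.8, 211.6], 798, [33, 32]), ([220.5, 275.7], 260, [20, 21])]
[ 0.6219 -0.2909  0.028 ] (array([ 0.62198411, -0.29106125,  0.02798096]), np.float64(0.0001852540237357303))
[ 0.5386 -0.3643  0.028 ] (array([ 0.57791912, -0.26635834,  0.16780202]), np.float64(0.005593505401837025))
t 3.8 at [ 0.6185 -0.2833  0.1255] shift mm [ -8.1   2.7 111.5] turn [-0.0001 -0.0003  0.0008] shift in target axes [ -8.    2.7 111.5]
heading tip [315.68494342 260.52785866]
```

```bash
python3 -m handwheel '[[-4,1.3,0,0,0,0,50],[-4,1.3,0,0,0,0,50],[0,0,27,0,0,0,50],[0,0,27,0,0,0,50],[0,0,27,0,0,0,50],[0,0,15,0,0,0,50],[0,0,15,0,0,0,50],[0,0,0,0,0,0,50],[0,0,0,0,0,0,50]]'
python3 -c "
from h import *
plan([.6221,-.291,.014],6.45)"
```

```text
time_s: 4.55
eef_pos: [0.6229, -0.2902, 0.0145]
tcp_rot: [2.09, 2.346, -0.0]
force: [0.1, -0.2, 0.1]
finger_gap: 0.0499
gripper_force: 0.0
t 4.55 at [ 0.6229 -0.2902  0.0145] shift mm [-0.7 -0.9  0.5] turn [0.     0.     0.0027] shift in target axes [-0.8 -0.9  0.5]
```

```bash
python3 -m handwheel '[[-0.7,-0.5,0,0,0,0,25],[0,0,0,0,0,0,25],[0,0,0,0,0,0,25],[0,0,0,0,0,0,25],[0,0,0,0,0,0,25],[0,0,-20,0,0,0,25],[0,0,-35,0,0,0,25],[0,0,-35,0,0,0,25],[0,0,-15,0,0,0,25],[0,0,0,0,0,0,25]]'
python3 -m handwheel '[[29.4,-12.1,0,0,0,0,25],[29.4,-12.1,0,0,0,0,25],[29.4,-12.1,0,0,0,0,25],[29.4,-12.1,0,0,0,0,25],[29.4,-12.1,0,0,0,0,25],[29.4,-12.1,0,0,0,0,25],[0,0,0,0,0,0,25],[0,0,0,0,0,0,25],[0,0,0,0,0,0,25]]'
python3 - <<'E'
from h import *
snap('wrist','w4'); print(greens('w4'))
plan([.5307,-.1241,.08],6.45)
crop('w4',215,30,200,250,2.4,'w4c')
E
```

```text
time_s: 5.38
eef_pos: [0.6252, -0.2928, 0.1248]
tcp_rot: [2.083, 2.338, 0.002]
force: [0.6, -0.2, 0.4]
finger_gap: 0.0295
gripper_force: 59.3
time_s: 6.13
eef_pos: [0.5303, -0.1243, 0.1188]
tcp_rot: [2.089, 2.346, -0.0]
force: [-0.3, -0.4, -0.2]
finger_gap: 0.0291
gripper_force: 59.4
[([315.1, 268.5], 1956, [57, 49])]
t 6.18 at [ 0.5308 -0.1249  0.119 ] shift mm [ 0.9 -0.  39. ] turn [0.0009 0.0008 0.0021] shift in target axes [ 0.8 -0.  39. ]
```

View pics/w4c.png

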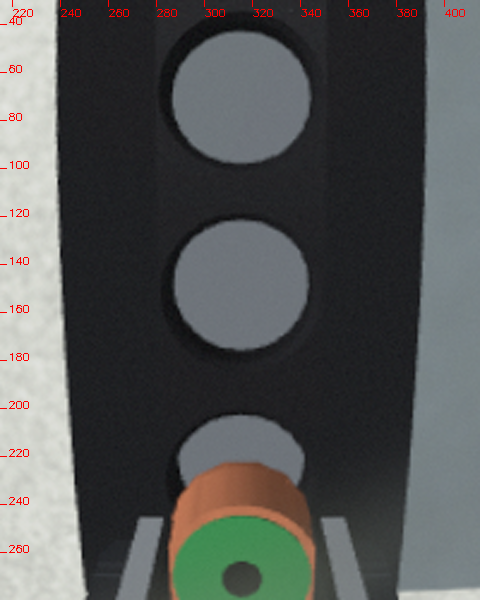

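Run:
```python
from h import *
f=lambda x,y:(215+x/2.4,30+y/2.4)
for p,z in [((241,284),.064),((237,285),.08),((241,97),.064),((236,92),.08)]: print(atz('w4',f(*p),z).round(4))
# pod face in hand
print(atz('w4',f(242,572),.119+.014).round(4), 'pred rim b0..2')
for c in [(.5307,-.1241),(.5251,-.0744),(.5195,-.0247)]:
    print([ (np.round((proj('w4',[c[0]+.018*np.cos(t),c[1]+.018*np.sin(t),z])-[215,30])*2.4)).tolist() for z in(.08,.064) for t in np.radians([6.45,96.45,186.45,276.45])])
```

```text
[ 0.525  -0.0742  0.064 ]
[ 0.5238 -0.0724  0.08  ]
[ 0.5193 -0.0246  0.064 ]
[ 0.5182 -0.0253  0.08  ]
[ 0.5306 -0.1209  0.133 ] pred rim b0..2
[[308.0, 482.0], [241.0, 417.0], [173.0, 481.0], [241.0, 542.0], [304.0, 459.0], [241.0, 399.0], [178.0, 459.0], [241.0, 516.0]]
[[314.0, 294.0], [241.0, 221.0], [168.0, 294.0], [241.0, 364.0], [308.0, 285.0], [241.0, 218.0], [174.0, 285.0], [241.0, 350.0]]
[[317.0, 91.0], [242.0, 19.0], [167.0, 91.0], [242.0, 164.0], [311.0, 98.0], [242.0, 31.0], [172.0, 98.0], [242.0, 165.0]]
```

Run:
```python
from h import *
d=np.load('pics/w4.npy',allow_pickle=True).item(); T=R.from_rotvec(d['s']['tcp_rot']); p=d['s']['eef_pos']; print(p)
for off in (0,2,4):
  for nm,v in {'dot':[0,0,-.014],'top edge':[.016,0,-.014],'side':[0,.016,-.014],'foot edge':[.0135,0,.014],'knee':[.016,0,.010]}.items():
    print(off,nm,np.round((proj('w4',p+T.apply(np.array(v)+[off/1000,0,0]))-[215,30])*2.4))
```

```text
[ 0.5303144  -0.12429202  0.1188353 ]
0 dot [239. 586.]
0 top edge [239. 514.]
0 side [318. 585.]
0 foot edge [239. 471.]
0 knee [239. 467.]
2 dot [239. 577.]
2 top edge [239. 505.]
2 side [319. 577.]
2 foot edge [239. 463.]
2 knee [239. 459.]
4 dot [239. 569.]
4 top edge [239. 496.]
4 side [319. 568.]
4 foot edge [239. 455.]
4 knee [239. 451.]
```

```bash
python3 -m handwheel '[[-1.2,0,10,0,0,0,25],[0,0,12,0,0,0,25],[0,0,8,0,0,0,25],[0,0,6,0,0,0,25],[0,0,2,0,0,0,25],[0,0,0,0,0,0,25],[0,0,0,0,0,0,25]]'
```

```text
time_s: 6.77
eef_pos: [0.5302, -0.1256, 0.081]
tcp_rot: [2.091, 2.345, 0.0]
force: [-0.1, 0.0, -0.0]
finger_gap: 0.0296
gripper_force: 59.4
```

```bash
python3 -m handwheel '[[0,0,0,0,0,0,50],[0,0,0,0,0,0,50],[0,0,0,0,0,0,50],[0,0,-15,0,0,0,50],[0,0,-25,0,0,0,50],[0,0,-20,0,0,0,50],[0,0,0,0,0,0,50]]'
python3 -c "
from h import *
snap('wrist','w5')"
python3 -m handwheel '[[-30,-1.7,0,0,0,0,50],[-30,-1.7,0,0,0,0,50],[-30,-1.7,0,0,0,0,50],[-30,-1.7,0,0,0,0,50],[-30,-1.7,0,0,0,0,50],[-30,-1.7,0,0,0,0,50],[-30,-1.7,0,0,0,0,50],[-20,0,0,0,0,0,50],[0,0,0,0,0,0,50],[0,0,0,0,0,0,50]]'
python3 - <<'E'
from h import *
snap('wrist','w6'); 
print('b0 face',[(c,atz('w5',c,.092).round(4),a) for c,a,_ in greens('w5')])
for c,a,_ in greens('w6'): print(c,a,atz('w6',c,.028).round(4))
plan([.5439,-.3672,.014],6.45)
E
```

```text
time_s: 7.35
eef_pos: [0.5326, -0.1263, 0.145]
tcp_rot: [2.085, 2.34, 0.004]
force: [0.6, -0.8, 0.7]
finger_gap: 0.0498
gripper_force: 0.0
time_s: 8.23
eef_pos: [0.5438, -0.3556, 0.1398]
tcp_rot: [-2.091, -2.342, -0.001]
force: [-0.6, 1.2, -0.4]
finger_gap: 0.05
gripper_force: 0.0
b0 face [([598.2, 1.1], array([0.7599, 0.1028, 0.092 ]), 54), ([311.3, 219.4], array([ 0.5304, -0.1243,  0.092 ]), 1142)]
[491.7, 155.1] 640 [ 0.7021 -0.2958  0.028 ]
[466.7, 148.7] 30 [ 0.6737 -0.2946  0.028 ]
[313.9, 210.3] 701 [ 0.5442 -0.3673  0.028 ]
t 8.28 at [ 0.5436 -0.3542  0.1398] shift mm [-13.3  -1.  125.8] turn [-0.0019 -0.0029  0.0017] shift in target axes [-13.   -1.2 125.8]
```

```bash
python3 -m handwheel '[[-6.5,-0.5,0,0,0,0,50],[-6.5,-0.5,0,0,0,0,50],[0,0,30,0,0,0,50],[0,0,30,0,0,0,50],[0,0,30,0,0,0,50],[0,0,20,0,0,0,50],[0,0,15,0,0,0,50],[0,0,0,0,0,0,50],[0,0,0,0,0,0,50],[0,0,0,0,0,0,50]]'
python3 -c "
from h import *
plan([.5442,-.3673,.014],6.45)"
```

```text
time_s: 9.12
eef_pos: [0.5459, -0.3685, 0.0173]
tcp_rot: [2.088, 2.345, -0.0]
force: [0.3, -0.6, -0.3]
finger_gap: 0.0499
gripper_force: 0.0
t 9.12 at [ 0.5459 -0.3685  0.0173] shift mm [ 1.4 -1.6  3.3] turn [0.0012 0.0015 0.003 ] shift in target axes [ 1.4 -1.6  3.3]
```

```bash
python3 -m handwheel '[[1.4,-1.6,3.3,0,0,0,50],[0,0,0,0,0,0,50],[0,0,0,0,0,0,25],[0,0,0,0,0,0,25],[0,0,0,0,0,0,25],[0,0,0,0,0,0,25],[0,0,-25,0,0,0,25],[0,0,-35,0,0,0,25],[0,0,-35,0,0,0,25],[0,0,-20,0,0,0,25]]'
python3 -m handwheel '[[32.6,1.5,0,0,0,0,25],[32.6,1.5,0,0,0,0,25],[32.6,1.5,0,0,0,0,25],[32.6,1.5,0,0,0,0,25],[32.6,1.5,0,0,0,0,25],[32.6,1.5,0,0,0,0,25],[32.6,1.5,0,0,0,0,25],[32.6,1.5,0,0,0,0,25],[32.6,1.5,0,0,0,0,25],[0,0,0,0,0,0,25]]'
python3 -m handwheel '[[0,0,0,0,0,0,25],[0,0,0,0,0,0,25]]'
cat >> h.py <<'E'
def inhand(f):
    # pod in hand: offset along tool x,y from TCP (mm), from its face centre 14 mm above TCP
    d=np.load(f'pics/{f}.npy',allow_pickle=True).item(); T=R.from_rotvec(d['s']['tcp_rot']); p=d['s']['eef_pos']
    c=max(greens(f,300,9000),key=lambda g:g[1]); q=atz(f,c[0],p[2]+.014); print('pod offset tool mm',np.round(T.inv().apply(q-p)*1000,1),c)
    return q-p
E
python3 - <<'E'
from h import *
snap('wrist','w7'); o=inhand('w7'); inhand('w4')
b=np.array([.5251,-.0744,.08]); plan(b,6.45); o[2]=0; plan(b-o,6.45)
E
```

```text
time_s: 9.95
eef_pos: [0.5446, -0.368, 0.1315]
tcp_rot: [2.087, 2.342, -0.0]
force: [0.2, -0.5, -0.1]
finger_gap: 0.0293
gripper_force: 59.3
time_s: 10.78
eef_pos: [0.5204, -0.0681, 0.1276]
tcp_rot: [-2.081, -2.346, 0.001]
force: [-1.6, -0.7, -0.2]
finger_gap: 0.0297
gripper_force: 59.3
time_s: 10.95
eef_pos: [0.5236, -0.0741, 0.1281]
tcp_rot: [2.088, 2.345, 0.0]
force: [-0.7, -0.1, -0.4]
finger_gap: 0.0296
gripper_force: 59.3
pod offset tool mm [ -3.4   0.5 -14. ] ([315.5, 279.9], 2581, [58, 66])
pod offset tool mm [  3.1   0.3 -14. ] ([315.1, 268.5], 1956, [57, 49])
t 11.0 at [ 0.5237 -0.0748  0.1281] shift mm [ 0.2  1.3 48.1] turn [0.001  0.0008 0.0021] shift in target axes [ 0.2  1.4 48.1]
t 11.0 at [ 0.5237 -0.0748  0.1281] shift mm [ 3.6  0.9 48.1] turn [0.001  0.0008 0.0021] shift in target axes [ 3.6  0.9 48.1]
```

```bash
cat >> h.py <<'E'
def inhand2(f):
    d=np.load(f'pics/{f}.npy',allow_pickle=True).item(); T=R.from_rotvec(d['s']['tcp_rot']); p=d['s']['eef_pos']
    im=cv2.imread(f'pics/{f}.png'); x0,y0=285,230; c=im[y0:310,x0:345]
    m=cv2.inRange(c,np.array([0,0,0]),np.array([75,70,65])); m[:, :8]=0; m[:,-8:]=0
    n,_,st,ce=cv2.connectedComponentsWithStats(m)
    for i in range(1,n):
        if st[i,4]>15:
            q=atz(f,ce[i]+[x0,y0],p[2]+.014); print('dot',(ce[i]+[x0,y0]).round(1),st[i,2:].tolist(),'off',np.round(T.inv().apply(q-p)*1000,1))
E
python3 - <<'E'
from h import *
inhand2('w4'); inhand2('w7'); crop('w7',245,180,140,140,3.4,'w7c')
E
```

```text
dot [314.6 268.9] [14, 12, 102] off [  2.9   0.  -14. ]
dot [315.4 275.2] [16, 13, 165] off [ -0.6   0.4 -14. ]
dot [294.  306.5] [5, 9, 20] off [-19.9 -10.5 -14. ]
dot [316.4 302.6] [8, 3, 16] off [-17.3   0.9 -14. ]
```

View pics/w7c.png

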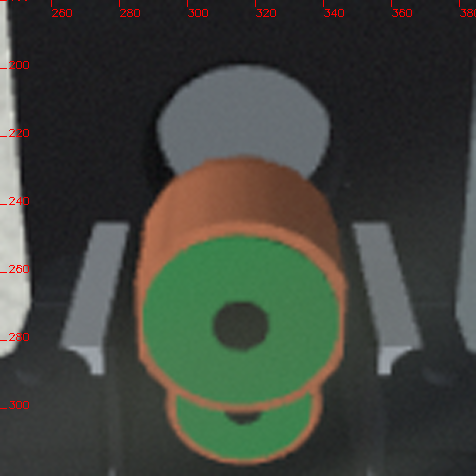

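The crop shows the held pod with its dot at (315,275), the bore mouth ahead at (316,220), and the pod in bore 0 sitting upright behind it at (316,302).

```bash
python3 -m handwheel '[[0.8,1,10,0,0,0,25],[0,0,15,0,0,0,25],[0,0,10,0,0,0,25],[0,0,8,0,0,0,25],[0,0,4,0,0,0,25],[0,0,0.5,0,0,0,25],[0,0,0,0,0,0,25]]'
python3 -m handwheel '[[0,0,0,0,0,0,50],[0,0,0,0,0,0,50],[0,0,0,0,0,0,50],[0,0,-15,0,0,0,50],[0,0,-30,0,0,0,50],[0,0,-35,0,0,0,50],[0,0,-35,0,0,0,50],[0,0,0,0,0,0,50]]'
python3 - <<'E'
from h import *
snap('wrist','w8'); print('b1 face',[(c,atz('w8',c,.092).round(4),a) for c,a,_ in greens('w8')])
plan([.5293,.2817-.003,.2],6.45)
E
```

```text
time_s: 11.58
eef_pos: [0.5241, -0.0734, 0.0802]
tcp_rot: [-2.091, -2.345, 0.0]
force: [0.0, 0.6, -0.7]
finger_gap: 0.0296
gripper_force: 59.7
time_s: 12.25
eef_pos: [0.5283, -0.0743, 0.202]
tcp_rot: [2.081, 2.336, 0.008]
force: [0.2, -0.8, -0.6]
finger_gap: 0.0496
gripper_force: 0.0
b1 face [([308.9, 195.7], array([ 0.5245, -0.0734,  0.092 ]), 748), ([309.4, 249.7], array([ 0.5304, -0.1245,  0.092 ]), 597)]
t 12.3 at [ 0.5268 -0.0738  0.1994] shift mm [349.9  43.1  -1.7] turn [0.0087 0.0043 0.0027] shift in target axes [350.   42.1  -0.6]
```

```bash
python3 -m handwheel '[[35,4,0,0,0,0,50],[35,4,0,0,0,0,50],[35,4,0,0,0,0,50],[35,4,0,0,0,0,50],[35,4,0,0,0,0,50],[35,4,0,0,0,0,50],[35,4,0,0,0,0,50],[35,4,0,0,0,0,50],[35,4,0,0,0,0,50],[30,4,0,0,0,0,50]]'
python3 -m handwheel '[[0,0,0,0,0,0,50],[0,0,0,0,0,0,50],[0,0,0,0,0,0,50]]'
python3 - <<'E'
from h import *
snap('wrist','w9')
for c,a,_ in greens('w9'): print(c,a,atz('w9',c,.028).round(4))
plan([.5293,.2817-.003,.12],6.45)
E
```

```text
time_s: 13.13
eef_pos: [0.5228, 0.2764, 0.194]
tcp_rot: [-2.088, -2.345, 0.003]
force: [-0.2, -0.3, -0.7]
finger_gap: 0.0499
gripper_force: 0.0
time_s: 13.38
eef_pos: [0.5232, 0.2738, 0.1943]
tcp_rot: [-2.089, -2.345, 0.004]
force: [0.2, -0.5, 0.0]
finger_gap: 0.05
gripper_force: 0.0
[336.0, 89.7] 574 [0.5326 0.3689 0.028 ]
[427.6, 162.3] 483 [0.6385 0.3093 0.028 ]
[320.1, 177.9] 548 [0.5276 0.2782 0.028 ]
[505.6, 312.5] 823 [0.8241 0.1138 0.028 ]
[512.8, 335.4] 85 [0.8651 0.0652 0.028 ]
t 13.43 at [0.5235 0.2733 0.1946] shift mm [ 4.8  6.6 74.5] turn [-0.0022  0.0009  0.0019] shift in target axes [ 4.7  6.4 74.6]
```

View pics/w9.png

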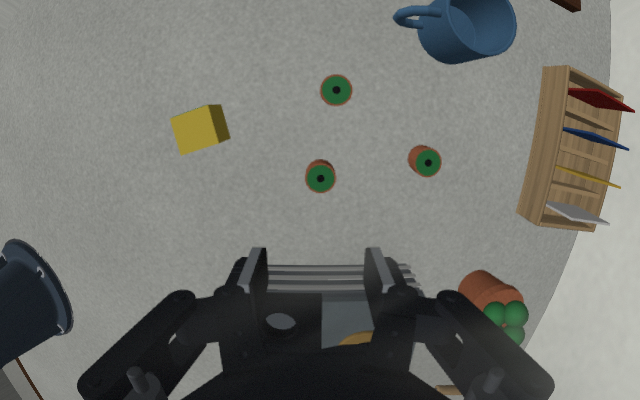

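The picture shows the three pods at (320,178), (336,90) and (428,162), and cap A at (200,129) with its flat closed side away from the arm. There is no sixth pod.

```bash
python3 -m handwheel '[[4.4,4.6,20,0,0,0,50],[0,0,35,0,0,0,50],[0,0,35,0,0,0,50],[0,0,35,0,0,0,50],[0,0,30,0,0,0,50],[0,0,12,0,0,0,50],[0,0,0,0,0,0,50],[0,0,0,0,0,0,50],[0,0,0,0,0,0,50]]'
python3 -c "
from h import *
plan([.5276,.2782,.014],6.45)"
```

```text
time_s: 14.18
eef_pos: [0.5298, 0.2791, 0.0302]
tcp_rot: [2.09, 2.343, 0.004]
force: [0.4, -0.4, 0.2]
finger_gap: 0.0501
gripper_force: 0.0
t 14.18 at [0.5298 0.2791 0.0302] shift mm [-0.7 -2.3 16.2] turn [ 0.0032 -0.0005  0.0016] shift in target axes [-0.7 -2.3 16.2]
```

```bash
python3 -m handwheel '[[-0.7,-2.3,16,0,0,0,50],[0,0,0,0,0,0,50],[0,0,0,0,0,0,25],[0,0,0,0,0,0,25],[0,0,0,0,0,0,25],[0,0,0,0,0,0,25],[0,0,-25,0,0,0,25],[0,0,-35,0,0,0,25],[0,0,-35,0,0,0,25],[0,0,-20,0,0,0,25]]'
python3 -m handwheel '[[-37.5,-5.2,0,0,0,0,25],[-37.5,-5.2,0,0,0,0,25],[-37.5,-5.2,0,0,0,0,25],[-37.5,-5.2,0,0,0,0,25],[-37.5,-5.2,0,0,0,0,25],[-37.5,-5.2,0,0,0,0,25],[-37.5,-5.2,0,0,0,0,25],[-37.5,-5.2,0,0,0,0,25],[0,0,0,0,0,0,25],[0,0,0,0,0,0,25]]'
python3 -m handwheel '[[0,0,0,0,0,0,25]]'
python3 - <<'E'
from h import *
snap('wrist','w10'); inhand2('w10')
plan([.5195,-.0247,.08],6.45)
E
```

```text
time_s: 15.02
eef_pos: [0.5278, 0.279, 0.1316]
tcp_rot: [2.088, 2.343, 0.008]
force: [0.5, 0.4, -0.9]
finger_gap: 0.0292
gripper_force: 59.3
time_s: 15.85
eef_pos: [0.5197, -0.0267, 0.1281]
tcp_rot: [2.095, 2.34, 0.001]
force: [-0.2, 0.4, -0.9]
finger_gap: 0.0293
gripper_force: 59.4
time_s: 15.93
eef_pos: [0.519, -0.0244, 0.1279]
tcp_rot: [2.091, 2.344, 0.001]
force: [-0.9, -0.2, -0.9]
finger_gap: 0.0296
gripper_force: 59.4
dot [315.3 275. ] [16, 13, 172] off [ -0.6   0.4 -14. ]
t 15.98 at [ 0.5189 -0.0237  0.1277] shift mm [-1.1  0.5 47.7] turn [ 0.     -0.0004  0.003 ] shift in target axes [-1.1  0.5 47.7]
```

```bash
python3 -m handwheel '[[-0.5,0,10,0,0,0,25],[0,0,15,0,0,0,25],[0,0,10,0,0,0,25],[0,0,8,0,0,0,25],[0,0,4,0,0,0,25],[0,0,0.5,0,0,0,25],[0,0,0,0,0,0,25]]'
python3 -m handwheel '[[0,0,0,0,0,0,50],[0,0,0,0,0,0,50],[0,0,0,0,0,0,50],[0,0,-15,0,0,0,50],[0,0,-30,0,0,0,50],[0,0,-20,0,0,0,50],[0,0,0,0,0,0,50]]'
python3 -c "
from h import *
snap('wrist','w11'); print('b2 face',[(c,atz('w11',c,.092).round(4),a) for c,a,_ in greens('w11')])"
python3 -m handwheel '[[38,5.7,0,0,0,0,50],[38,5.7,0,0,0,0,50],[38,5.7,0,0,0,0,50],[38,5.7,0,0,0,0,50],[38,5.7,0,0,0,0,50],[38,5.7,0,0,0,0,50],[38,5.7,0,0,0,0,50],[38,5.7,0,0,0,0,50],[38,5.7,0,0,0,0,50],[38,5.7,0,0,0,0,50]]'
python3 -m handwheel '[[10,0,0,0,0,0,50],[0,0,0,0,0,0,50],[0,0,0,0,0,0,50],[0,0,0,0,0,0,50]]'
python3 - <<'E'
from h import *
snap('wrist','w12')
for c,a,_ in greens('w12'): print(c,a,atz('w12',c,.028).round(4))
plan([.5326,.3689,.014],6.45)
E
```

```text
time_s: 16.57
eef_pos: [0.5185, -0.0241, 0.0798]
tcp_rot: [-2.088, -2.345, 0.001]
force: [-0.5, 0.8, 0.7]
finger_gap: 0.0294
gripper_force: 60.3
time_s: 17.15
eef_pos: [0.5221, -0.0257, 0.1486]
tcp_rot: [2.085, 2.34, 0.006]
force: [0.7, -0.2, 0.7]
finger_gap: 0.0498
gripper_force: 0.0
b2 face [([310.3, 218.2], array([ 0.5193, -0.0243,  0.092 ]), 1110), ([310.3, 279.0], array([ 0.5246, -0.0733,  0.092 ]), 840), ([310.8, 329.7], array([ 0.5305, -0.1245,  0.092 ]), 606)]
time_s: 18.03
eef_pos: [0.5311, 0.3606, 0.1433]
tcp_rot: [-2.089, -2.345, 0.004]
force: [0.2, -1.1, -0.2]
finger_gap: 0.0497
gripper_force: 0.0
time_s: 18.37
eef_pos: [0.5304, 0.3672, 0.144]
tcp_rot: [-2.091, -2.344, 0.005]
force: [0.1, -0.8, 0.4]
finger_gap: 0.05
gripper_force: 0.0
[317.7, 193.8] 715 [0.5324 0.3691 0.028 ]
[168.4, 209.0] 260 [0.392  0.3383 0.028 ]
[417.0, 263.8] 444 [0.6386 0.3089 0.028 ]
t 18.42 at [0.5308 0.3669 0.1443] shift mm [  1.9   2.3 130.3] turn [-0.002   0.0012  0.0007] shift in target axes [  1.8   2.1 130.3]
```

```bash
python3 -m handwheel '[[1.9,0,20,0,0,0,50],[0,0,35,0,0,0,50],[0,0,35,0,0,0,50],[0,0,25,0,0,0,50],[0,0,12,0,0,0,50],[0,0,0,0,0,0,50],[0,0,0,0,0,0,50],[0,0,0,0,0,0,50]]'
python3 -c "
from h import *
plan([.5324,.3691,.014],6.45)"
```

```text
time_s: 19.08
eef_pos: [0.5324, 0.3708, 0.0198]
tcp_rot: [2.09, 2.344, 0.005]
force: [-0.2, -0.5, 0.5]
finger_gap: 0.05
gripper_force: 0.0
t 19.08 at [0.5324 0.3708 0.0198] shift mm [-1.7 -0.3  5.7] turn [ 0.0031 -0.001   0.0015] shift in target axes [-1.7 -0.2  5.8]
```

```bash
python3 -m handwheel '[[-1.7,0,5.7,0,0,0,50],[0,0,0,0,0,0,50],[0,0,0,0,0,0,25],[0,0,0,0,0,0,25],[0,0,0,0,0,0,25],[0,0,0,0,0,0,25],[0,0,-25,0,0,0,25],[0,0,-35,0,0,0,25],[0,0,-35,0,0,0,25],[0,0,-20,0,0,0,25]]'
python3 -m handwheel '[[-34,-5.7,0,0,0,0,25],[-34,-5.7,0,0,0,0,25],[-34,-5.7,0,0,0,0,25],[-34,-5.7,0,0,0,0,25],[-34,-5.7,0,0,0,0,25],[-34,-5.7,0,0,0,0,25],[-34,-5.7,0,0,0,0,25],[-34,-5.7,0,0,0,0,25],[-34,-5.7,0,0,0,0,25],[-34,-5.7,0,0,0,0,25]]'
python3 -m handwheel '[[0,0,0,0,0,0,25],[0,0,0,0,0,0,25],[0,0,0,0,0,0,25]]'
python3 - <<'E'
from h import *
snap('wrist','w13'); inhand2('w13')
plan([.5139,.0250,.08],6.45)
E
```

```text
time_s: 19.92
eef_pos: [0.5324, 0.37, 0.1307]
tcp_rot: [2.089, 2.344, 0.007]
force: [0.8, -0.2, 0.5]
finger_gap: 0.0297
gripper_force: 59.3
time_s: 20.75
eef_pos: [0.513, 0.0234, 0.1273]
tcp_rot: [2.09, 2.346, 0.0]
force: [0.5, -0.3, -0.5]
finger_gap: 0.0292
gripper_force: 59.4
time_s: 21.0
eef_pos: [0.5133, 0.0251, 0.1272]
tcp_rot: [-2.091, -2.344, -0.0]
force: [0.8, 0.6, -0.1]
finger_gap: 0.0296
gripper_force: 59.4
dot [315.4 276.2] [16, 14, 173] off [ -1.3   0.4 -14. ]
t 21.05 at [0.5132 0.0257 0.1272] shift mm [-0.8  0.6 47.2] turn [-0.0003 -0.0004  0.0031] shift in target axes [-0.8  0.6 47.2]
```

```bash
python3 -m handwheel '[[0.5,0.2,10,0,0,0,25],[0,0,15,0,0,0,25],[0,0,10,0,0,0,25],[0,0,8,0,0,0,25],[0,0,4,0,0,0,25],[0,0,0.2,0,0,0,25],[0,0,0,0,0,0,25]]'
python3 -m handwheel '[[0,0,0,0,0,0,50],[0,0,0,0,0,0,50],[0,0,0,0,0,0,50],[0,0,-15,0,0,0,50],[0,0,-30,0,0,0,50],[0,0,-30,0,0,0,50],[0,0,0,0,0,0,50]]'
python3 -c "
from h import *
snap('wrist','w14'); print('b3 face',[(c,atz('w14',c,.092).round(4),a) for c,a,_ in greens('w14')])"
python3 -m handwheel '[[26.8,15.6,0,0,0,0,50],[26.8,15.6,0,0,0,0,50],[26.8,15.6,0,0,0,0,50],[26.8,15.6,0,0,0,0,50],[26.8,15.6,0,0,0,0,50],[26.8,15.6,0,0,0,0,50],[26.8,15.6,0,0,0,0,50],[26.8,15.6,0,0,0,0,50],[26.8,15.6,0,0,0,0,50],[26.8,15.6,0,0,0,0,50]]'
python3 -m handwheel '[[0,0,0,0,0,0,50],[0,0,0,0,0,0,50],[0,0,0,0,0,0,50]]'
python3 - <<'E'
from h import *
snap('wrist','w15')
for c,a,_ in greens('w15'): print(c,a,atz('w15',c,.028).round(4))
plan([.6385,.3091,.014],6.45)
E
```

```text
time_s: 21.63
eef_pos: [0.5135, 0.0259, 0.0799]
tcp_rot: [-2.089, -2.346, 0.0]
force: [-0.1, 0.7, -0.3]
finger_gap: 0.0291
gripper_force: 59.4
time_s: 22.22
eef_pos: [0.5171, 0.0248, 0.1598]
tcp_rot: [2.084, 2.339, 0.009]
force: [0.9, 0.4, -0.3]
finger_gap: 0.0497
gripper_force: 0.0
b3 face [([309.7, 213.5], array([0.514 , 0.0255, 0.092 ]), 1018), ([309.4, 273.2], array([ 0.5192, -0.0244,  0.092 ]), 769), ([309.5, 321.0], array([ 0.5244, -0.0736,  0.092 ]), 569)]
time_s: 23.1
eef_pos: [0.6373, 0.3107, 0.1532]
tcp_rot: [-2.089, -2.344, 0.004]
force: [0.5, 0.1, 0.3]
finger_gap: 0.0502
gripper_force: 0.0
time_s: 23.35
eef_pos: [0.6365, 0.3088, 0.1533]
tcp_rot: [-2.089, -2.345, 0.005]
force: [0.5, -1.1, 0.2]
finger_gap: 0.05
gripper_force: 0.0
[317.5, 192.3] 674 [0.6384 0.3094 0.028 ]
[429.2, 371.9] 998 [0.818  0.0777 0.028 ]
t 23.4 at [0.6366 0.3083 0.1538] shift mm [  0.8   2.4 139.7] turn [-0.0031  0.0011  0.0019] shift in target axes [  0.6   2.  139.8]
```

```bash
python3 -m handwheel '[[0.6,0.5,20,0,0,0,50],[0,0,35,0,0,0,50],[0,0,35,0,0,0,50],[0,0,30,0,0,0,50],[0,0,15,0,0,0,50],[0,0,0,0,0,0,50],[0,0,0,0,0,0,50],[0,0,0,0,0,0,50]]'
python3 -c "
from h import *
plan([.6384,.3094,.014],6.45)"
```

```text
time_s: 24.07
eef_pos: [0.6399, 0.3101, 0.0222]
tcp_rot: [2.09, 2.343, 0.005]
force: [-0.1, -0.1, 1.0]
finger_gap: 0.0501
gripper_force: 0.0
t 24.07 at [0.6399 0.3101 0.0222] shift mm [-0.5 -1.6  8.2] turn [ 0.0035 -0.0006  0.0017] shift in target axes [-0.5 -1.5  8.2]
```

```bash
python3 -m handwheel '[[-0.5,-1.5,8.2,0,0,0,50],[0,0,0,0,0,0,50],[0,0,0,0,0,0,25],[0,0,0,0,0,0,25],[0,0,0,0,0,0,25],[0,0,0,0,0,0,25],[0,0,-25,0,0,0,25],[0,0,-35,0,0,0,25],[0,0,-35,0,0,0,25],[0,0,-35,0,0,0,25]]'
python3 -m handwheel '[[-24.3,-17.3,0,0,0,0,25],[-24.3,-17.3,0,0,0,0,25],[-24.3,-17.3,0,0,0,0,25],[-24.3,-17.3,0,0,0,0,25],[-24.3,-17.3,0,0,0,0,25],[-24.3,-17.3,0,0,0,0,25],[-24.3,-17.3,0,0,0,0,25],[-24.3,-17.3,0,0,0,0,25],[-24.3,-17.3,0,0,0,0,25],[0,0,0,0,0,0,25]]'
python3 -m handwheel '[[0,0,15,0,0,0,25],[0,0,0,0,0,0,25],[0,0,0,0,0,0,25]]'
python3 - <<'E'
from h import *
snap('wrist','w16'); inhand2('w16')
plan([.5083,.0747,.08],6.45)
E
```

```text
time_s: 24.9
eef_pos: [0.6361, 0.3093, 0.1424]
tcp_rot: [-2.089, -2.345, 0.002]
force: [0.4, -0.3, -0.2]
finger_gap: 0.0297
gripper_force: 59.4
time_s: 25.73
eef_pos: [0.5035, 0.0712, 0.1415]
tcp_rot: [-2.092, -2.34, 0.007]
force: [0.2, 0.1, -1.2]
finger_gap: 0.0295
gripper_force: 59.5
time_s: 25.98
eef_pos: [0.5069, 0.0746, 0.1264]
tcp_rot: [-2.089, -2.344, 0.001]
force: [0.2, 0.2, -0.5]
finger_gap: 0.0295
gripper_force: 59.5
dot [315.5 276.5] [16, 14, 177] off [ -1.4   0.5 -14. ]
dot [294.1 305. ] [5, 14, 29] off [-18.9 -10.5 -14. ]
t 26.03 at [0.5074 0.0747 0.1268] shift mm [-0.1  1.  46.8] turn [-0.0004 -0.0001  0.0029] shift in target axes [-0.1  0.9 46.8]
```

```bash
python3 -m handwheel '[[1.3,0.4,10,0,0,0,25],[0,0,15,0,0,0,25],[0,0,10,0,0,0,25],[0,0,8,0,0,0,25],[0,0,3.5,0,0,0,25],[0,0,0.2,0,0,0,25],[0,0,0,0,0,0,25]]'
python3 -m handwheel '[[0,0,0,0,0,0,50],[0,0,0,0,0,0,50],[0,0,0,0,0,0,50],[0,0,-15,0,0,0,50],[0,0,-30,0,0,0,50],[0,0,-30,0,0,0,85],[0,0,0,0,0,0,85]]'
python3 -c "
from h import *
snap('wrist','w17'); print('b4 face',[(c,atz('w17',c,.092).round(4),a) for c,a,_ in greens('w17')])
plan([.41,.27,.2],6.45)"
python3 -m handwheel '[[25,-9,-5,0,0,0,85],[25,-9,-5,0,0,0,85],[25,-9,-5,0,0,0,85],[25,-9,-5,0,0,0,85],[25,-9,-5,0,0,0,85],[25,-9,-5,0,0,0,85],[25,-9,-5,0,0,0,85],[25,-9,-5,0,0,0,85],[0,0,0,0,0,0,85],[0,0,0,0,0,0,85]]'
python3 - <<'E'
from h import *
snap('wrist','w18'); plan([.41,.27,.2],6.45)
p=proj('w18',[.396,.321,.03]).astype(int); print(p)
crop('w18',int(p[0]-60),int(p[1]-60),120,120,3.3,'a'); crop('w12',120,155,100,110,3.3,'b')
a,b=[cv2.imread(f'pics/{k}.png') for k in 'ab']; o=np.zeros((400,740,3),np.uint8); o[:a.shape[0],:a.shape[1]]=a; o[:b.shape[0],400:400+b.shape[1]]=b; cv2.imwrite('pics/comp2.png',o)
E
```

```text
time_s: 26.62
eef_pos: [0.5076, 0.0759, 0.0801]
tcp_rot: [2.09, 2.346, 0.0]
force: [0.4, -0.1, -0.4]
finger_gap: 0.0298
gripper_force: 59.7
time_s: 27.2
eef_pos: [0.511, 0.0756, 0.1599]
tcp_rot: [2.084, 2.339, 0.01]
force: [0.2, -0.1, 0.1]
finger_gap: 0.0725
gripper_force: 0.0
b4 face [([309.8, 214.3], array([0.5081, 0.0757, 0.092 ]), 1007), ([310.3, 274.2], array([0.5139, 0.0255, 0.092 ]), 759), ([310.0, 322.5], array([ 0.519 , -0.0246,  0.092 ]), 565)]
t 27.25 at [0.5098 0.0756 0.158 ] shift mm [204.5 -76.5 -42.8] turn [0.0073 0.0013 0.0025] shift in target axes [204.4 -77.3 -42. ]
time_s: 28.08
eef_pos: [0.4118, 0.2668, 0.1945]
tcp_rot: [-2.086, -2.348, 0.002]
force: [0.5, -1.0, -0.6]
finger_gap: 0.0849
gripper_force: 0.0
t 28.13 at [0.4124 0.266  0.1944] shift mm [ 4.2 -1.9 -5.6] turn [-0.0012  0.0007  0.0039] shift in target axes [ 4.2 -1.9 -5.6]
[305 127]
```

View pics/comp2.png

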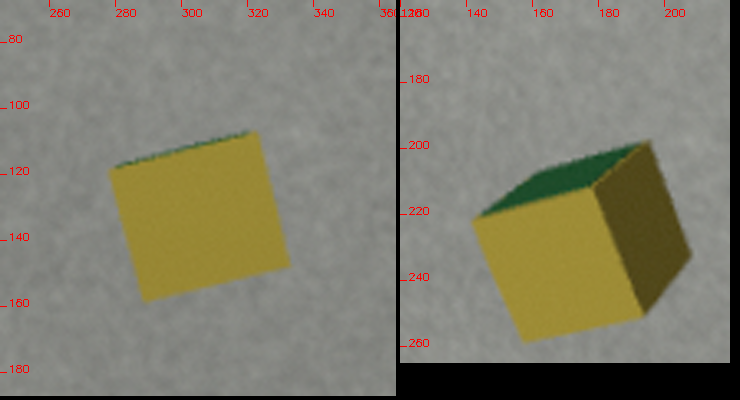

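The composite shows cap A's top face in w18 with crop corners (110,168), (257,132), (290,267) and (145,302). Its green face is along the upper edge, toward +y.

Run:
```python
from h import *
a=[(110,168),(257,132),(290,267),(145,302)]; b=[(72,222),(194,186),(245,317),(125,342)]
q=[]
for p,s in zip(a,b):
    u=('w18',(245+p[0]/3.3,67+p[1]/3.3)); v=('w12',(120+s[0]/3.3,155+s[1]/3.3))
    x,e=tri(u,v); q.append(atz(*u,.044)); print(x.round(4),round(e,4),q[-1].round(4))
q=np.array(q)[:,:2]; print('centre',q.mean(0),'sides',np.linalg.norm(np.roll(q,-1,0)-q,axis=1))
d=(q[0]+q[1]-q[2]-q[3]); e=q[1]+q[2]-q[0]-q[3]; print('green heading',np.degrees(np.arctan2(d[1],d[0])),'cross heading',np.degrees(np.arctan2(e[1],e[0])))
```

```text
[0.3701 0.3284 0.045 ] 0.0002 [0.3698 0.3285 0.044 ]
[0.4101 0.3434 0.0428] 0.0001 [0.4102 0.3433 0.044 ]
[0.4243 0.3058 0.0435] 0.0001 [0.4243 0.3058 0.044 ]
[0.3837 0.2906 0.0436] 0.0 [0.3838 0.2907 0.044 ]
centre [0.39701149 0.3170624 ] sides [0.04300552 0.04013771 0.04328515 0.0403476 ]
green heading 110.46884224501771 cross heading 20.285079671085214
```

```bash
python3 -m handwheel '[[0,0,0,0,0,-0.081,66],[0,0,0,0,0,-0.081,66],[0,0,0,0,0,-0.081,66],[0,0,0,0,-0.1,0,66],[0,0,0,0,-0.1,0,66],[0,0,0,0,-0.1,0,66],[0,0,0,0,-0.1,0,66],[0,0,0,0,-0.1,0,66],[0,0,0,0,-0.1,0,66],[0,0,0,0,-0.098,0,66]]'
python3 -m handwheel '[[0,0,0,0,0,0,66],[0,0,0,0,0,0,66]]'
cat >> h.py <<'E'
def capt(C,gh,tilt,b=.008,s=.005):
    # TCP for a cap: centre C, horizontal heading-frame head=gh; tilt about tool y; pick: green along +x0*sgn
    pass
E
python3 - <<'E'
from h import *
xc=np.array([np.cos(np.radians(110.4)),np.sin(np.radians(110.4)),0]); C=np.array([.3970,.3171,.022])
zt=tgt(20.4,-40).apply([0,0,1]); print(zt, r.state()['joints'].round(2))
t=C+.005*xc+.011*zt; print(t); plan(t+[0,0,.08],20.4,-40); plan(t,20.4,-40)
print('jar',atz('scene0',(115,219),0))
E
```

```text
time_s: 28.97
eef_pos: [0.4138, 0.2654, 0.195]
tcp_rot: [1.434, 2.065, -0.525]
force: [0.4, 0.2, 0.4]
finger_gap: 0.0659
gripper_force: 0.0
time_s: 29.13
eef_pos: [0.4128, 0.2657, 0.1936]
tcp_rot: [1.435, 2.072, -0.526]
force: [-0.2, -0.3, 0.6]
finger_gap: 0.0658
gripper_force: 0.0
[ 0.22405779 -0.60247325 -0.76604444] [ 0.71  0.59  1.68 -0.69  1.24  0.71]
[0.39772178 0.3151592  0.01357351]
t 29.13 at [0.4128 0.2657 0.1936] shift mm [103.8   3.6  43.6] turn [-0.0012 -0.001   0.0041] shift in target axes [103.8   3.1  43.5]
t 29.13 at [0.4128 0.2657 0.1936] shift mm [155.1   3.9 104.9] turn [-0.0012 -0.001   0.0041] shift in target axes [155.3   3.1 104.8]
jar [ 0.2996217  -0.47473603  0.        ]
```

```bash
python3 -m handwheel '[[26,0.9,10.9,0,0,0,66],[26,0.9,10.9,0,0,0,66],[26,0.9,10.9,0,0,0,66],[26,0.9,10.9,0,0,0,66],[0,0,0,0,0,0.004,66],[0,0,0,0,0,0,66]]'
python3 - <<'E'
from h import *
snap('wrist','w19'); plan([.3977,.3152,.0136],20.4,-40); print(greens('w19')); crop('w19',215,100,200,200,2.9,'w19c')
for p in [(.3698,.3285),(.4102,.3433),(.4243,.3058),(.3838,.2907)]: print(((proj('w19',[*p,.044])-[215,100])*2.9).round())
E
```

```text
time_s: 29.63
eef_pos: [0.3986, 0.3143, 0.0948]
tcp_rot: [1.44, 2.066, -0.524]
force: [-0.2, -0.5, 0.1]
finger_gap: 0.0661
gripper_force: 0.0
t 29.68 at [0.399  0.3145 0.0959] shift mm [53.8 -1.2 62.3] turn [ 0.      0.     -0.0036] shift in target axes [53.8 -1.  62.3]
[([46.3, 293.5], 30, [5, 9]), ([506.8, 311.6], 389, [27, 24]), ([48.9, 348.0], 1691, [58, 94]), ([320.8, 334.5], 132, [33, 14])]
[172. 162.]
[401. 162.]
[384. 279.]
[192. 279.]
```

View pics/w19c.png

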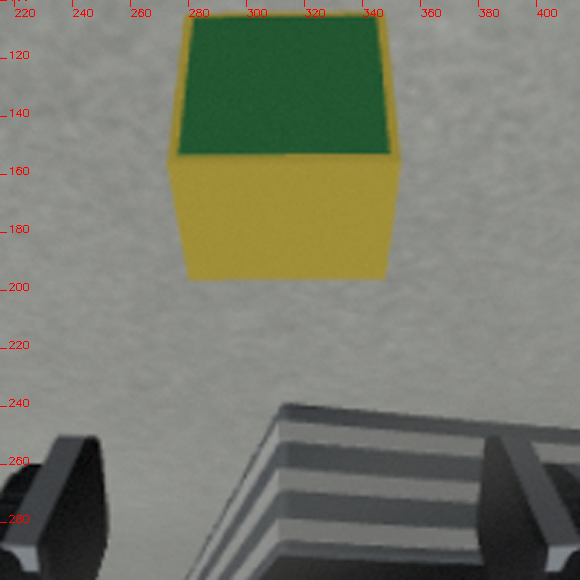

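The crop shows the cap's green face toward the camera, its top face at rows 155–280, as predicted and square to the fingers.

```bash
python3 -m handwheel '[[12,-0.3,14,0,0,0,66],[14,-0.3,16,0,0,0,66],[14,-0.3,16,0,0,0,66],[8,-0.3,10,0,0,0,66],[4,0,5,0,0,0,66],[0,0,0,0,0,0,66],[0,0,0,0,0,0,66],[0,0,0,0,0,0,66]]'
python3 -c "
from h import *
plan([.3977,.3152,.0136],20.4,-40)"
```

```text
time_s: 30.35
eef_pos: [0.3978, 0.3163, 0.016]
tcp_rot: [1.44, 2.065, -0.518]
force: [0.0, 0.1, 0.5]
finger_gap: 0.0658
gripper_force: 0.0
t 30.35 at [0.3978 0.3163 0.016 ] shift mm [ 0.8 -0.5  2.5] turn [ 0.0026 -0.0006 -0.0038] shift in target axes [ 0.8 -0.5  2.5]
```

```bash
python3 -m handwheel '[[0.8,-0.5,2.4,0,0,0,66],[0,0,0,0,0,0,40],[0,0,0,0,0,0,36],[0,0,0,0,0,0,36],[0,0,0,0,0,0,36],[-9,0,-11,0,0,0,36],[-18,0,-21,0,0,0,36],[-18,0,-21,0,0,0,36],[-18,0,-21,0,0,0,36],[-18,0,-21,0,0,0,36]]'
python3 -m handwheel '[[-18,0,-21,0,0,0,36],[0,0,0,0,0,0,36],[0,0,0,0,0,0,36]]'
python3 -c "
from h import *
snap('wrist','w20'); snap('scene','sc1'); print(r.state()['joints'].round(2)); plan([.3977,.3152,.19],20.4,-40)
a=cv2.imread('pics/w20.png')[150:400,190:450]; b=cv2.imread('pics/sc1.png')[80:330,120:500]; cv2.imwrite('pics/c3.png',np.hstack([a,b]))"
```

```text
time_s: 31.18
eef_pos: [0.3966, 0.3135, 0.1389]
tcp_rot: [1.439, 2.067, -0.522]
force: [1.2, 0.0, -0.5]
finger_gap: 0.0431
gripper_force: 60.9
time_s: 31.43
eef_pos: [0.3974, 0.3142, 0.1668]
tcp_rot: [1.441, 2.066, -0.515]
force: [0.5, -0.2, -1.1]
finger_gap: 0.0431
gripper_force: 60.9
[ 0.79  0.67  1.63 -0.66  1.26  0.78]
t 31.53 at [0.3964 0.3132 0.1646] shift mm [-15.2   1.9 -20.4] turn [ 0.0002 -0.0003 -0.002 ] shift in target axes [-15.2   1.9 -20.4]
```

View pics/c3.png

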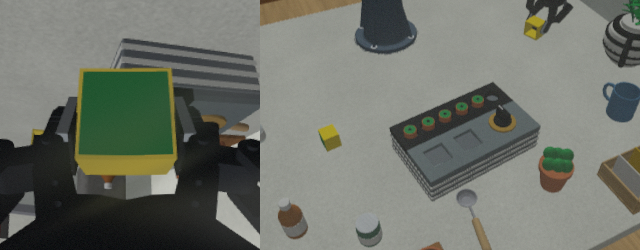

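The picture shows cap A held level between the pads with its green face up-left in the wrist view, and the five pods seated in their bores with cap B untouched.

```bash
python3 -m handwheel '[[0,0,0,0,0.1164,0,36],[0,0,0,0,0.1164,0,36],[0,0,0,0,0.1164,0,36],[0,0,0,0,0.1164,0,36],[0,0,0,0,0.1164,0,36],[0,0,0,0,0.1164,0,36],[0,0,0,0,0,0.081,36],[0,0,0,0,0,0.081,36],[0,0,0,0,0,0.081,36],[0,0,-30,0,0,0,36]]'
python3 -m handwheel '[[0,0,0,0,0.109,0,36],[0,0,0,0,0.109,0,36],[0,0,0,0,0.109,0,36],[0,0,0,0,0.109,0,36],[0,0,0,0,0.109,0,36],[0,0,0,0,0.109,0,36],[0,0,0,0,0.109,0,36],[0,0,0,0,0.109,0,36],[0,0,0,0,0,0,36],[0,0,0,0,0,0,36]]'
python3 -c "
from h import *
print(r.state()['joints'].round(2)); plan([.6235,-.0931,.20],6.45,50)"
```

```text
time_s: 32.37
eef_pos: [0.3928, 0.3107, 0.1892]
tcp_rot: [-2.095, -2.334, 0.02]
force: [-0.7, -0.1, -0.7]
finger_gap: 0.043
gripper_force: 61.2
time_s: 33.2
eef_pos: [0.3966, 0.3126, 0.1931]
tcp_rot: [-1.595, -1.777, -0.739]
force: [-0.5, 0.2, -0.7]
finger_gap: 0.0429
gripper_force: 61.1
[-0.06  0.55  2.04  1.03  1.07 -0.93]
t 33.2 at [0.3966 0.3126 0.1931] shift mm [-269.7  181.2 -332.4] turn [-0.      0.0012 -0.0051] shift in target axes [-270.2  179.9 -332.8]
```

```bash
cat > port.py <<'E'
from h import *
def fit(f,c,yaw=6.45,h=.025,z=.08,rng=5):
    g=cv2.GaussianBlur(cv2.cvtColor(cv2.imread(f'pics/{f}.png'),cv2.COLOR_BGR2GRAY),(0,0),1).astype(np.float32)
    m=np.hypot(cv2.Sobel(g,5,1,0),cv2.Sobel(g,5,0,1)); m=np.minimum(m,60)
    ex=np.array([np.cos(np.radians(yaw)),np.sin(np.radians(yaw))]); ey=np.array([-ex[1],ex[0]]); best=[]
    t=np.linspace(-h,h,30); S=np.r_[[(a,h) for a in t],[(a,-h) for a in t],[(h,a) for a in t],[(-h,a) for a in t]]
    for dx in np.arange(-rng,rng+.1,.5):
        for dy in np.arange(-rng,rng+.1,.5):
            o=np.array(c)+(dx*ex+dy*ey)/1000
            P=np.array([proj(f,[*(o+a*ex+b*ey),z]) for a,b in S],np.float32)
            if P.min()<2 or P[:,0].max()>637 or P[:,1].max()>397: return None
            v=cv2.remap(m,P[:,:1],P[:,1:],1); best.append((float(v.mean()),dx,dy))
    best.sort(); return best[-1],best[0][0]
if __name__=='__main__':
    for f in ['w2','w4','w5','w7','w8','w11']:
        for n,c in [('p0',(.6235,-.0931)),('p1',(.6139,-.0082))]: print(f,n,np.round(proj(f,[*c,.08])),fit(f,c))
E
python3 port.py
```

```text
w2 p0 [414. 194.] ((34.18921661376953, np.float64(-3.5), np.float64(-0.5)), 4.536643028259277)
w2 p1 [418. 125.] ((34.294368743896484, np.float64(-3.5), np.float64(-1.5)), 4.018738269805908)
w4 p0 [459. 201.] ((45.89651870727539, np.float64(-3.0), np.float64(0.5)), 4.288346290588379)
w4 p1 [469.  70.] ((47.492919921875, np.float64(-3.0), np.float64(-1.0)), 3.7420766353607178)
w5 p0 [442. 186.] ((43.63618850708008, np.float64(-3.0), np.float64(0.5)), 4.2690510749816895)
w5 p1 [449.  69.] ((42.71678161621094, np.float64(-3.0), np.float64(-2.0)), 4.188206195831299)
w7 p0 [445. 261.] ((43.275028228759766, np.float64(-3.0), np.float64(2.5)), 7.690159320831299)
w7 p1 [461. 147.] ((47.27021408081055, np.float64(-3.0), np.float64(-0.5)), 4.034834861755371)
w8 p0 [410. 223.] ((38.590511322021484, np.float64(-3.0), np.float64(0.0)), 4.20541524887085)
w8 p1 [418. 133.] ((44.031982421875, np.float64(-3.0), np.float64(-1.0)), 4.094150066375732)
w11 p0 [421. 298.] ((22.44626808166504, np.float64(-5.0), np.float64(3.0)), 10.055975914001465)
w11 p1 [437. 205.] ((42.881526947021484, np.float64(-3.0), np.float64(0.0)), 4.1248250007629395)
```

Run:
```python
from port import *
for z,h in [(.08,.025),(.08,.026),(.072,.025)]:
    print(z,h)
    for f in ['w2','w4','w5','w8']:
        print(f,[[round(float(q),1) for q in fit(f,c,z=z,h=h,rng=6)[0]] for c in [(.6235,-.0931),(.6139,-.0082)]])
```

```text
0.08 0.025
w2 [[34.2, -3.5, -0.5], [34.3, -3.5, -1.5]]
w4 [[45.9, -3.0, 0.5], [47.5, -3.0, -1.0]]
w5 [[43.6, -3.0, 0.5], [42.7, -3.0, -2.0]]
w8 [[38.6, -3.0, 0.0], [44.0, -3.0, -1.0]]
0.08 0.026
w2 [[35.9, -2.5, 1.5], [34.4, -3.0, 0.5]]
w4 [[48.3, -2.0, 1.5], [44.2, -2.0, 1.0]]
w5 [[46.6, -2.0, 1.5], [42.2, -2.5, 0.5]]
w8 [[42.1, -2.5, 1.5], [43.6, -2.5, 0.5]]
0.072 0.025
w2 [[33.0, -1.0, -3.0], [30.8, -1.5, -2.0]]
w4 [[39.0, 0.0, 1.0], [45.3, 2.0, -1.0]]
w5 [[37.8, -0.5, 1.0], [43.3, 1.5, -1.0]]
w8 [[36.8, -1.0, 0.0], [36.3, -1.0, -2.0]]
```

Run:
```python
from h import *
d=np.load('pics/w20.npy',allow_pickle=True).item(); T=R.from_rotvec(d['s']['tcp_rot']); p=d['s']['eef_pos']
g=max(greens('w20',500,20000),key=lambda q:q[1]); print(g)
im=cv2.imread('pics/w20.png'); m=cv2.inRange(cv2.cvtColor(im,cv2.COLOR_BGR2HSV),np.array((45,90,30)),np.array((85,255,255)))
n,l,st,_=cv2.connectedComponentsWithStats(m); k=1+np.argmax(st[1:,4]); c=cv2.findContours((l==k).astype(np.uint8),0,2)[0][0]
q=cv2.approxPolyDP(cv2.convexHull(c),6,True)[:,0]; print(q.tolist())
Q=np.array([[-.04*0+0,a,b] for a,b in [(-.0205,-.0205),(.0205,-.0205),(.0205,.0205),(-.0205,.0205)]])
xc=tgt(20.4).apply([1,0,0]); zt=T.apply([0,0,1]); 
C=p-.005*xc-.011*zt; F=C+.02*xc; yt=T.apply([0,1,0])
for h in (.02,.0205,.021,.022):
    print(h,[proj('w20',F+a*h*yt+b*h*np.array([0,0,1])).round(1).tolist() for a,b in [(-1,-1),(1,-1),(1,1),(-1,1)]])
```

```text
([315.2, 263.6], 7372, [94, 83])
[[357, 223], [362, 303], [269, 303], [274, 222]]
0.02 [[272.6, 220.3], [356.2, 220.3], [362.0, 302.3], [267.8, 302.3]]
0.0205 [[271.7, 219.4], [357.1, 219.4], [363.2, 303.4], [266.6, 303.4]]
0.021 [[270.7, 218.5], [358.1, 218.4], [364.4, 304.5], [265.4, 304.5]]
0.022 [[268.8, 216.7], [360.0, 216.6], [366.9, 306.6], [263.0, 306.6]]
```

```bash
cat >> h.py <<'E'
def place(port,tilt,dz=0,head=6.45):
    zt=tgt(head,tilt).apply([0,0,1]); t=np.array([*port,.092+dz])+[0,0,.005]+.011*zt; plan(t,head,tilt); return t
P0=(.6211,-.0924); P1=(.6115,-.0075)
E
python3 -c "
from h import *
place(P0,50,.05);place(P0,50,0)"
```

```text
t 33.2 at [0.3966 0.3126 0.1931] shift mm [-309.6  179.1 -286.6] turn [-0.      0.0012 -0.0051] shift in target axes [-310.2  177.6 -286.9]
t 33.2 at [0.3966 0.3126 0.1931] shift mm [-347.9  179.3 -254.4] turn [-0.      0.0012 -0.0051] shift in target axes [-348.5  177.6 -254.8]
```

```bash
python3 -m handwheel '[[-25.8,14.9,-23.9,0,0,-0.005,36],[-25.8,14.9,-23.9,0,0,0,36],[-25.8,14.9,-23.9,0,0,0,36],[-25.8,14.9,-23.9,0,0,0,36],[-25.8,14.9,-23.9,0,0,0,36],[-25.8,14.9,-23.9,0,0,0,36],[-25.8,14.9,-23.9,0,0,0,36],[-25.8,14.9,-23.9,0,0,0,36],[-25.8,14.9,-23.9,0,0,0,36],[-25.8,14.9,-23.9,0,0,0,36]]'
python3 -m handwheel '[[-25.8,14.9,-23.9,0,0,0,36],[-25.8,14.9,-23.9,0,0,0,36],[0,0,0,0,0,0,36],[0,0,0,0,0,0,36],[0,0,0,0,0,0,36]]'
python3 -c "
from h import *
place(P0,50,.05);place(P0,50,0.012)"
```

```text
time_s: 34.03
eef_pos: [0.5861, -0.0163, 0.152]
tcp_rot: [-1.588, -1.789, -0.742]
force: [0.8, 1.0, -0.8]
finger_gap: 0.0432
gripper_force: 61.2
time_s: 34.45
eef_pos: [0.6225, -0.0802, 0.1433]
tcp_rot: [-1.586, -1.787, -0.744]
force: [-0.1, 0.3, -0.1]
finger_gap: 0.0432
gripper_force: 61.2
t 34.45 at [ 0.6225 -0.0802  0.1433] shift mm [-4.8 -2.8 -0.5] turn [-0.0005  0.0005  0.0062] shift in target axes [-4.8 -2.8 -0.6]
t 34.45 at [ 0.6225 -0.0802  0.1433] shift mm [-33.9  -3.   23.9] turn [-0.0005  0.0005  0.0062] shift in target axes [-33.9  -2.8  23.9]
```

Correct, then lower to 12 mm above seated.

```bash
python3 -m handwheel '[[-2.4,-1.4,-0.3,0,0,0.006,36],[-2.4,-1.4,-0.3,0,0,0,36],[-10,0,8.2,0,0,0,36],[-10,0,8.2,0,0,0,36],[-9,0,7.8,0,0,0,36],[0,0,0,0,0,0,36],[0,0,0,0,0,0,36],[0,0,0,0,0,0,36]]'
python3 - <<'E'
from h import *
place(P0,50,0.012);place(P0,50,0.001)
snap('wrist','w21')
im=cv2.imread('pics/w21.png'); crop('w21',195,130,240,240,2.4,'w21c')
E
```

```text
time_s: 35.12
eef_pos: [0.6205, -0.0856, 0.1016]
tcp_rot: [-1.591, -1.78, -0.744]
force: [1.1, 0.5, -0.5]
finger_gap: 0.0429
gripper_force: 61.2
t 35.12 at [ 0.6205 -0.0856  0.1016] shift mm [ 1.3 -0.2  1.1] turn [ 0.0018 -0.0012 -0.    ] shift in target axes [ 1.3 -0.2  1.1]
t 35.12 at [ 0.6205 -0.0856  0.1016] shift mm [-7.1 -0.2  8.1] turn [ 0.0018 -0.0012 -0.    ] shift in target axes [-7.1 -0.2  8.1]
```

View pics/w21c.png

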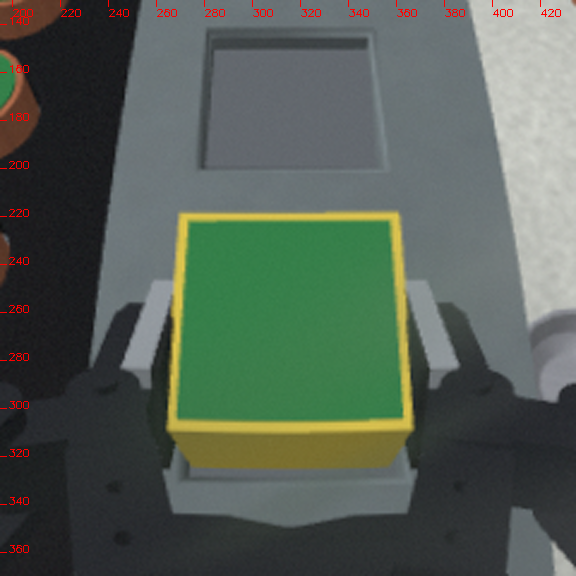

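The crop shows the cap upright over port 0 with its green face up, square to the garden, and port 1 open ahead with crop corners at (208,30), (375,30), (388,170) and (198,170).

Run:
```python
from h import *
q=np.array([atz('w21',(195+x/2.4,130+y/2.4),.08)[:2] for x,y in [(208,30),(375,30),(388,170),(198,170)]])
print(q.round(4).tolist(),q.mean(0).round(4),np.linalg.norm(np.roll(q,-1,0)-q,axis=1).round(4))
# cap lower face (rim) at z; green face centre
g=max(greens('w21',500,20000),key=lambda a:a[1]); s=r.state(); z=s['eef_pos'][2]+.011*np.cos(np.radians(50))-.005+.02
print(g[0],'face centre at z',round(z,4),atz('w21',g[0],z).round(4),'want',P0)
ex=np.array([np.cos(.1126),np.sin(.1126)]);ey=np.array([-ex[1],ex[0]])
for h in(.025,.026): print([((proj('w21',[*(np.array(P0)+a*h*ex+b*h*ey),.08])-[195,130])*2.4).round().tolist() for a,b in [(-1,-1),(1,-1)]])
```

```text
[[0.5841, 0.0142], [0.637, 0.0202], [0.6428, -0.0324], [0.5905, -0.0382]] [ 0.6136 -0.0091] [0.0533 0.0529 0.0527 0.0528]
[315.2, 263.8] face centre at z 0.1241 [ 0.6221 -0.0959  0.1241] want (0.6211, -0.0924)
[[178.0, 471.0], [394.0, 471.0]]
[[173.0, 475.0], [399.0, 475.0]]
```

Run:
```python
from port import *
for h in (.0262,.0266,.027):
    for f in ['w2','w4','w5','w8','w21']:
        print(h,f,[fit(f,c,h=h,rng=3) and [round(float(q),1) for q in fit(f,c,h=h,rng=3)[0]] for c in [(.6235,-.0931),(.6139,-.0082)]])
```

```text
0.0262 w2 [[35.8, -2.5, 1.0], [34.8, -2.5, 0.5]]
0.0262 w4 [[48.5, -2.0, 1.5], [46.3, -2.0, 0.5]]
0.0262 w5 [[46.6, -2.0, 1.5], [42.9, -2.0, 0.5]]
0.0262 w8 [[41.9, -2.0, 1.5], [43.8, -2.5, 0.5]]
0.0262 w21 [[36.7, -1.5, 0.5], [41.0, -2.5, 0.0]]
0.0266 w2 [[34.6, -2.0, 1.0], [34.6, -2.0, 0.5]]
0.0266 w4 [[46.7, -1.5, 1.5], [48.5, -1.5, 0.5]]
0.0266 w5 [[45.1, -1.5, 1.0], [44.9, -1.5, 0.5]]
0.0266 w8 [[39.5, -1.5, 1.0], [44.1, -1.5, 0.5]]
0.0266 w21 [[37.9, -1.0, 0.5], [40.8, -1.0, 0.0]]
0.027 w2 [[33.1, -1.5, 1.5], [34.8, -1.5, 0.5]]
0.027 w4 [[42.0, -1.0, 1.0], [45.6, -1.0, 0.5]]
0.027 w5 [[39.8, -1.0, 1.0], [42.8, -1.5, 0.5]]
0.027 w8 [[36.7, -1.0, 1.5], [42.6, -1.5, 0.5]]
0.027 w21 [[38.3, -1.5, 1.0], [40.8, -1.0, 0.5]]
```

```bash
python3 -m handwheel '[[1.4,0.9,1.7,0,0,0,36],[-1.5,0,1.3,0,0,0,36],[-2.3,0,1.9,0,0,0,36],[-2.3,0,1.9,0,0,0,36],[0,0,0,0,0,0,36],[0,0,0,0,0,0,36]]'
python3 -c "
from h import *
P0=(.6225,-.0927)
place(P0,50,0.002)"
```

```text
time_s: 35.67
eef_pos: [0.6211, -0.0834, 0.0937]
tcp_rot: [-1.591, -1.78, -0.744]
force: [0.0, 0.1, -0.6]
finger_gap: 0.043
gripper_force: 61.2
t 35.67 at [ 0.6211 -0.0834  0.0937] shift mm [-2.   0.4  0.4] turn [ 0.0017 -0.0008 -0.    ] shift in target axes [-2.   0.4  0.4]
```

```bash
python3 -m handwheel '[[-1.5,0,1.2,0,0,0,36],[0,0,0,0,0,0,36],[0,0,0,0,0,0,36],[0,0,0,0,0,0,66],[0,0,0,0,0,0,66],[0,0,0,0,0,0,66],[0,0,0,0,0,0,66]]'
python3 -m handwheel '[[0,0,-10,0,0,0,66],[0,0,-20,0,0,0,66],[0,0,-30,0,0,0,66],[0,0,-30,0,0,0,66],[-20,0,-30,0,0,0,66],[0,0,0,0,0,0,66],[0,0,0,0,0,0,66]]'
python3 - <<'E'
from h import *
snap('wrist','w22'); snap('scene','sc2'); snap('side','si2'); 
print('w',[ (g,atz('w22',g[0],.112).round(4)) for g in greens('w22')]); 
for f in ('sc2','si2'): print(f,[(g,atz(f,g[0],.112).round(4)) for g in greens(f,100)])
print(r.state()['joints'].round(2)); plan([.6225,-.2,.3])
E
```

```text
time_s: 36.25
eef_pos: [0.6213, -0.0835, 0.0922]
tcp_rot: [-1.591, -1.781, -0.744]
force: [1.2, 0.5, -0.4]
finger_gap: 0.0661
gripper_force: 0.0
time_s: 36.83
eef_pos: [0.6332, -0.1909, 0.1546]
tcp_rot: [-1.596, -1.782, -0.746]
force: [-0.4, 0.4, 0.6]
finger_gap: 0.066
gripper_force: 0.0
w [(([86.8, 16.4], 675, [52, 40]), array([0.0282, 0.3303, 0.112 ])), (([435.3, 57.3], 1331, [50, 43]), array([0.7557, 0.1037, 0.112 ])), (([239.5, 65.9], 188, [21, 12]), array([0.5205, 0.0454, 0.112 ])), (([232.3, 89.4], 251, [23, 14]), array([ 5.258e-01, -1.000e-04,  1.120e-01])), (([223.7, 118.4], 352, [26, 18]), array([ 0.5307, -0.0453,  0.112 ])), (([214.0, 153.8], 472, [27, 23]), array([ 0.5354, -0.0898,  0.112 ])), (([315.2, 165.3], 1903, [51, 39]), array([ 0.6234, -0.0942,  0.112 ])), (([203.6, 199.8], 606, [30, 27]), array([ 0.5409, -0.1362,  0.112 ]))]
sc2 [(([106.1, 44.9], 718, [32, 40]), array([-0.4861, -0.349 ,  0.112 ])), (([508.1, 77.5], 1327, [68, 51]), array([0.3414, 0.8246, 0.112 ])), (([296.6, 225.0], 211, [22, 17]), array([ 0.6228, -0.0921,  0.112 ])), (([417.5, 238.8], 627, [30, 25]), array([0.7798, 0.132 , 0.112 ]))]
si2 [(([2.4, 111.7], 123, [7, 23]), array([-0.5699,  0.727 ,  0.112 ])), (([366.2, 172.0], 112, [14, 14]), array([0.749 , 0.1189, 0.112 ])), (([291.5, 200.9], 197, [18, 34]), array([ 0.5155, -0.0358,  0.112 ])), (([248.0, 302.3], 197, [18, 14]), array([ 0.412 , -0.4175,  0.112 ]))]
[-0.7   0.93  1.11  0.57  1.78 -0.9 ]
t 36.98 at [ 0.6323 -0.1868  0.1536] shift mm [ 104.6  -11.1 -103.1]
```

```bash
cat >> h.py <<'E'
def capB(C=(.4026,-.3010),gh=-85.1,tilt=60,dz=0):
    a=np.radians(gh); xc=np.array([np.cos(a),np.sin(a),0]); head=gh+90
    zt=tgt(head,tilt).apply([0,0,1]); t=np.array([*C,.022+dz])+.005*xc+.011*zt; plan(t,head,tilt); return t
E
python3 - <<'E'
from h import *
print('capA seated?',tri(('w22',(315.2,165.3)),('sc2',(296.6,225.0))))
capB(dz=.1)
E
```

```text
capA seated? (array([ 0.62289887, -0.09257513,  0.11119657]), np.float64(0.0008477712875028764))
t 36.98 at [ 0.6323 -0.1868  0.1536] shift mm [ -81.8 -240.9  -40.2] turn [-0.0212  0.1726  0.0154] shift in target axes [ -76.9 -238.6  -59. ]
```

```bash
python3 -m handwheel '[[0,0,0,-0.0106,0.0863,0.0077,66],[0,0,0,-0.0106,0.0863,0.0077,66],[-11,-34.1,-8.4,0,0,0,66],[-11,-34.1,-8.4,0,0,0,66],[-11,-34.1,-8.4,0,0,0,66],[-11,-34.1,-8.4,0,0,0,66],[-11,-34.1,-8.4,0,0,0,66],[-11,-34.1,-8.4,0,0,0,66],[-11,-34.1,-8.4,0,0,0,66],[0,0,0,0,0,0,66]]'
python3 -m handwheel '[[0,0,0,0,0,0,66],[0,0,0,0,0,0,66]]'
python3 - <<'E'
from h import *
print('kettle handle',atz('scene0',(76,185),.12),atz('side0',(135,345),.12), r.state()['joints'].round(2))
capB(dz=.1)
snap('wrist','w23'); im=cv2.imread('pics/w23.png'); m=cv2.inRange(cv2.cvtColor(im,cv2.COLOR_BGR2HSV),np.array((45,90,25)),np.array((85,255,255)))
n,l,st,_=cv2.connectedComponentsWithStats(m)
for k in range(1,n):
    if st[k,4]>400: print(st[k].tolist(),cv2.approxPolyDP(cv2.convexHull(cv2.findContours((l==k).astype(np.uint8),0,2)[0][0]),4,True)[:,0].tolist())
a=np.radians(-85.1);xc=np.array([np.cos(a),np.sin(a),0]);yc=np.array([-xc[1],xc[0],0])
F=np.array([.4026,-.3010,.022])+.02*xc
print([proj('w23',F+p*.02*yc+q*np.array([0,0,.02])).round(1).tolist() for p,q in [(-1,-1),(1,-1),(1,1),(-1,1)]])
E
```

```text
time_s: 37.82
eef_pos: [0.3979, -0.2987, 0.1156]
tcp_rot: [-1.508, -1.633, -0.868]
force: [0.0, -0.0, -0.3]
finger_gap: 0.0661
gripper_force: 0.0
time_s: 37.98
eef_pos: [0.4031, -0.2963, 0.1166]
tcp_rot: [-1.504, -1.639, -0.869]
force: [-0.0, -0.2, -0.1]
finger_gap: 0.0658
gripper_force: 0.0
kettle handle [ 0.27024109 -0.52437758  0.12      ] [ 0.22333594 -0.51510423  0.12      ] [-1.08  0.95  1.37  0.36  1.81 -1.27]
t 37.98 at [ 0.4031 -0.2963  0.1166] shift mm [-0.1 -0.9 -0.1] turn [0.001  0.0005 0.0012] shift in target axes [-0.1 -0.9 -0.1]
[118, 13, 48, 41, 744] [[163, 13], [165, 25], [125, 53], [118, 40]]
[509, 53, 37, 30, 671] [[509, 61], [525, 53], [541, 63], [545, 73], [528, 82], [509, 68]]
[503, 101, 41, 22, 423] [[503, 101], [526, 104], [543, 122], [519, 119]]
[[288.5, 357.3], [338.0, 357.3], [341.9, 344.5], [284.2, 344.4]]
```

Run:
```python
from h import *
snap('scene','sc3'); snap('side','si3')
Y=((20,110,60),(34,255,255))
for f in ('scene0','sc2','sc3','side0','si2','si3','w23'): print(f,greens(f,60,6000,Y))
im=cv2.imread('pics/w23.png'); crop('w23',215,230,200,170,3.2,'w23c')
```

```text
scene0 [([121.8, 20.5], 78, [24, 6]), ([59.5, 32.8], 303, [64, 15]), ([388.0, 149.4], 309, [20, 22]), ([361.8, 204.3], 201, [27, 18]), ([109.8, 202.1], 175, [16, 14]), ([189.7, 216.8], 367, [23, 27]), ([505.9, 248.4], 708, [36, 46])]
sc2 [([59.4, 32.8], 303, [64, 15]), ([7.5, 40.6], 62, [17, 6]), ([361.5, 204.4], 189, [27, 18]), ([297.8, 234.8], 307, [27, 23]), ([505.9, 248.4], 700, [36, 45])]
sc3 [([7.3, 40.7], 61, [16, 6]), ([361.4, 204.3], 190, [27, 18]), ([189.8, 216.8], 367, [23, 27]), ([297.7, 234.7], 313, [27, 24]), ([505.9, 248.4], 703, [36, 45]), ([538.8, 319.5], 64, [15, 13])]
side0 [([382.2, 153.6], 149, [26, 15]), ([252.1, 172.5], 202, [15, 16]), ([317.8, 187.7], 90, [21, 9]), ([246.8, 290.0], 227, [19, 15])]
si2 [([174.8, 6.1], 582, [53, 19]), ([362.0, 22.6], 2922, [82, 68]), ([300.7, 33.9], 157, [14, 17]), ([333.4, 223.3], 94, [18, 7]), ([246.8, 290.0], 225, [19, 14])]
si3 [([342.4, 21.9], 3763, [123, 67]), ([382.6, 153.4], 143, [26, 15]), ([318.1, 187.8], 90, [21, 9]), ([332.9, 219.7], 229, [20, 18])]
w23 [([22.2, 47.6], 108, [27, 20]), ([513.8, 50.1], 257, [33, 19]), ([455.6, 67.2], 259, [39, 19]), ([515.6, 128.7], 1451, [55, 49]), ([312.0, 318.7], 3147, [63, 52])]
```

Run:
```python
from h import *
a=np.radians(-85.1);xc=np.array([np.cos(a),np.sin(a),0]);yc=np.array([-xc[1],xc[0],0]); C=np.array([.4026,-.3010,.044])
print([proj('w23',C+p*.02*xc+q*yc*.022).round(1).tolist() for p,q in [(-1,-1),(-1,1),(1,1),(1,-1)]])
im=cv2.imread('pics/w23.png'); m=cv2.inRange(cv2.cvtColor(im,cv2.COLOR_BGR2HSV),np.array((20,110,60)),np.array((34,255,255)))
n,l,st,_=cv2.connectedComponentsWithStats(m); k=1+np.argmax(st[1:,4]); print(st[k].tolist())
c=(l==k).astype(np.uint8); q=cv2.approxPolyDP(cv2.convexHull(cv2.findContours(c,0,2)[0][0]),4,True)[:,0]; print(q.tolist())
print([atz('w23',p,.044).round(4).tolist() for p in q])
for v in range(296,346,7): u=np.where(l[v]==k)[0]; print(v,u.min(),u.max(),end=' | ')
```

```text
[[283.7, 292.6], [342.6, 292.7], [345.0, 343.7], [281.1, 343.5]]
[281, 293, 63, 52, 3146]
[[341, 293], [343, 344], [281, 343], [284, 293]]
[[0.4216, -0.2796, 0.044], [0.4248, -0.3194, 0.044], [0.3823, -0.3224, 0.044], [0.3792, -0.2833, 0.044]]
296 283 341 | 303 283 341 | 310 282 342 | 317 282 342 | 324 282 342 | 331 282 343 | 338 281 343 | Traceback (most recent call last):
  File "<stdin>", line 8, in <module>
    return umr_minimum(a, axis, None, out, keepdims, initial, where)
ValueError: zero-size array to reduction operation minimum which has no identity
```

```bash
python3 -m handwheel '[[-17,-0.5,10,0,0,0,66],[-22,0,12.6,0,0,0,66],[-22,0,12.6,0,0,0,66],[-16,0,9.2,0,0,0,66],[-8,0,4.6,0,0,0,66],[0,0,0,0,0,0,66],[0,0,0,0,0,0,66],[0,0,0,0,0,0,66]]'
python3 -c "
from h import *
capB()"
```

```text
time_s: 38.8
eef_pos: [0.4029, -0.2975, 0.0193]
tcp_rot: [-1.505, -1.642, -0.868]
force: [0.0, -0.5, -0.3]
finger_gap: 0.0661
gripper_force: 0.0
t 38.8 at [ 0.4029 -0.2975  0.0193] shift mm [-1.8 -0.6  2.3] turn [0.0007 0.0026 0.0019] shift in target axes [-1.8 -0.6  2.3]
```

```bash
python3 -m handwheel '[[-1.8,-0.6,2.3,0,0,0,66],[0,0,0,0,0,0,40],[0,0,0,0,0,0,36],[0,0,0,0,0,0,36],[0,0,0,0,0,0,36],[0,0,0,0,0,0,36],[13,0,-7.5,0,0,0,36],[26,0,-15,0,0,0,36],[26,0,-15,0,0,0,36],[26,0,-15,0,0,0,36]]'
python3 -m handwheel '[[26,0,-15,0,0,0,36],[26,0,-15,0,0,0,36],[0,0,0,0,0,0,36],[0,0,0,0,0,0,36]]'
python3 -m handwheel '[[0,0,0,0,-0.1164,0,36],[0,0,0,0,-0.1164,0,36],[0,0,0,0,-0.1164,0,36],[0,0,0,0,-0.1164,0,36],[0,0,0,0,-0.1164,0,36],[0,0,0,0,-0.1164,0,36],[0,0,0,0,-0.1164,0,36],[0,0,0,0,-0.1164,0,36],[0,0,0,0,-0.116,0,36],[0,0,0,0,0,-0.027,36]]'
python3 -m handwheel '[[0,0,0,0,-0.1047,0,36],[0,0,0,0,-0.1047,0,36],[0,0,0,0,-0.1047,0,36],[0,0,0,0,-0.1047,0,36],[0,0,0,0,-0.1047,0,36],[0,0,0,0,0,0,36],[0,0,0,0,0,0,36]]'
python3 -c "
from h import *
print(r.state()['joints'].round(2)); P1=(.6130,-.0083); place(P1,-30,.06); snap('wrist','w24')"
```

```text
time_s: 39.63
eef_pos: [0.4012, -0.2958, 0.122]
tcp_rot: [-1.505, -1.639, -0.868]
force: [-0.0, -0.0, -0.7]
finger_gap: 0.0427
gripper_force: 60.8
time_s: 39.97
eef_pos: [0.4017, -0.2966, 0.1824]
tcp_rot: [-1.508, -1.645, -0.867]
force: [-0.8, 0.0, -1.6]
finger_gap: 0.0429
gripper_force: 60.7
time_s: 40.8
eef_pos: [0.399, -0.2904, 0.1798]
tcp_rot: [-2.087, -2.345, 0.002]
force: [-0.5, 0.7, -1.0]
finger_gap: 0.0432
gripper_force: 60.9
time_s: 41.38
eef_pos: [0.398, -0.2961, 0.1789]
tcp_rot: [1.854, 2.071, -0.438]
force: [-0.1, 0.7, -1.0]
finger_gap: 0.0431
gripper_force: 60.9
[-0.67  0.41  2.01 -0.7   0.51 -0.2 ]
t 41.38 at [ 0.398  -0.2961  0.1789] shift mm [244.2 245.1 -86.6] turn [-0.012  -0.072   0.0009] shift in target axes [ 237.7  246.  -101. ]
```

```bash
python3 -m handwheel '[[0,0,0,-0.006,-0.036,0,36],[0,0,0,-0.006,-0.036,0,36],[24,24.6,-10.1,0,0,0,36],[24,24.6,-10.1,0,0,0,36],[24,24.6,-10.1,0,0,0,36],[24,24.6,-10.1,0,0,0,36],[24,24.6,-10.1,0,0,0,36],[24,24.6,-10.1,0,0,0,36],[24,24.6,-10.1,0,0,0,36],[24,24.6,-10.1,0,0,0,36]]'
python3 -m handwheel '[[24,24.6,-10.1,0,0,0,36],[22,24.6,-10.1,0,0,0,36],[0,0,0,0,0,0,36],[0,0,0,0,0,0,36],[0,0,0,0,0,0,36]]'
python3 -c "
from h import *
print(r.state()['joints'].round(2)); P1=(.6130,-.0083); place(P1,-30,.06); place(P1,-30,.012)"
```

```text
time_s: 42.27
eef_pos: [0.5731, -0.0694, 0.1535]
tcp_rot: [1.807, 2.017, -0.483]
force: [1.0, -1.9, -0.8]
finger_gap: 0.0433
gripper_force: 61.2
time_s: 42.68
eef_pos: [0.6145, -0.016, 0.1477]
tcp_rot: [1.807, 2.017, -0.486]
force: [-0.7, -0.8, -0.2]
finger_gap: 0.0432
gripper_force: 61.3
[ 0.04  0.67  1.57 -0.65  0.97  0.32]
t 42.68 at [ 0.6145 -0.016   0.1477] shift mm [ 2.1 -0.6 -0.9] turn [-0.0006  0.0027 -0.0024] shift in target axes [ 2.1 -0.6 -0.9]
t 42.68 at [ 0.6145 -0.016   0.1477] shift mm [26.3 -0.7 40.6] turn [-0.0006  0.0027 -0.0024] shift in target axes [26.1 -0.6 40.6]
```

```bash
python3 -m handwheel '[[6.6,-0.7,10.1,0,0,0,36],[6.6,0,10.1,0,0,0,36],[6.6,0,10.1,0,0,0,36],[6.5,0,10.1,0,0,0,36],[0,0,0,0,0,0,36],[0,0,0,0,0,0,36],[0,0,0,0,0,0,36]]'
python3 -c "
from h import *
P1=(.6130,-.0083); place(P1,-30,.012); place(P1,-30,.003)
snap('wrist','w25'); snap('scene','sc4')
print([(g,atz('sc4',g[0],.124).round(4)) for g in greens('sc4',60)]); print([(g,atz('w25',g[0],.124).round(4)) for g in greens('w25',200,20000)])
crop('sc4',255,155,170,125,3.4,'l'); b=cv2.imread('pics/w25.png')[150:350,210:420]; a=cv2.imread('pics/l.png'); o=np.zeros((425,800,3),np.uint8); o[:,:578]=a[:425,:578]; o[:200,585:795]=b; cv2.imwrite('pics/last.png',o)"
```

```text
time_s: 43.27
eef_pos: [0.614, -0.0133, 0.0999]
tcp_rot: [1.805, 2.016, -0.485]
force: [0.2, 0.8, -0.4]
finger_gap: 0.0429
gripper_force: 61.3
t 43.27 at [ 0.614  -0.0133  0.0999] shift mm [-0.2 -0.4  0.6] turn [ 0.0011  0.0042 -0.0022] shift in target axes [-0.2 -0.4  0.6]
t 43.27 at [ 0.614  -0.0133  0.0999] shift mm [ 4.3 -0.5  8.3] turn [ 0.0011  0.0042 -0.0022] shift in target axes [ 4.3 -0.4  8.4]
[(([396.4, 27.2], 172, [19, 21]), array([-0.1265,  0.687 ,  0.124 ])), (([106.4, 45.2], 735, [33, 41]), array([-0.4558, -0.3484,  0.124 ])), (([510.7, 49.2], 69, [11, 11]), array([0.2085, 0.9604, 0.124 ])), (([508.0, 77.7], 1315, [68, 51]), array([0.3564, 0.8046, 0.124 ])), (([304.6, 193.2], 65, [10, 8]), array([ 0.5486, -0.036 ,  0.124 ])), (([287.7, 200.8], 67, [11, 8]), array([ 0.554 , -0.0831,  0.124 ])), (([327.7, 206.7], 187, [20, 15]), array([ 0.6133, -0.007 ,  0.124 ])), (([269.6, 209.2], 72, [11, 9]), array([ 0.5602, -0.1319,  0.124 ])), (([296.6, 225.0], 211, [22, 17]), array([ 0.6324, -0.0962,  0.124 ])), (([417.5, 239.1], 637, [30, 25]), array([0.7877, 0.1238, 0.124 ]))]
[(([631.5, 76.2], 1048, [21, 76]), array([0.6904, 0.1222, 0.124 ])), (([72.3, 94.0], 2189, [53, 61]), array([0.54  , 0.0933, 0.124 ])), (([116.9, 184.0], 1353, [49, 41]), array([0.5436, 0.0605, 0.124 ])), (([153.4, 244.5], 774, [43, 28]), array([0.5468, 0.0276, 0.124 ])), (([179.6, 282.8], 437, [36, 19]), array([ 0.5497, -0.0041,  0.124 ])), (([315.3, 294.4], 3021, [95, 37]), array([ 0.6132, -0.0038,  0.124 ])), (([320.0, 330.2], 1043, [81, 17]), array([ 0.6219, -0.0563,  0.124 ])), (([43.9, 386.8], 1303, [76, 34]), array([1.5831, 1.3043, 0.124 ]))]
```

```bash
python3 -m handwheel '[[1,-0.4,2.4,0,0.004,-0.002,36],[1.5,0,2.6,0,0,0,36],[1.5,0,2.6,0,0,0,36],[0,0,0.6,0,0,0,36],[0,0,0,0,0,0,36],[0,0,0,0,0,0,36]]'
python3 -c "
from h import *
P1=(.6130,-.0083); place(P1,-30,.002)"
```

```text
time_s: 43.87
eef_pos: [0.6136, -0.0138, 0.0909]
tcp_rot: [1.805, 2.021, -0.482]
force: [0.2, -0.5, -0.6]
finger_gap: 0.0432
gripper_force: 61.3
t 43.87 at [ 0.6136 -0.0138  0.0909] shift mm [0.8 0.  1.2] turn [ 0.0012  0.0001 -0.0003] shift in target axes [0.8 0.  1.2]
```

Release, back out along the tool, and check.

```bash
python3 -m handwheel '[[0.8,0,1.2,0,0,0,36],[0,0,0,0,0,0,36],[0,0,0,0,0,0,66],[0,0,0,0,0,0,66],[0,0,0,0,0,0,66],[0,0,0,0,0,0,66],[0,0,-8,0,0,0,66],[0,0,-20,0,0,0,66],[0,0,-35,0,0,0,66],[0,0,-35,0,0,0,66]]'
python3 -m handwheel '[[0,0,-35,0,0,0,66],[0,0,0,0,0.1047,0,66],[0,0,0,0,0.1047,0,66],[0,0,0,0,0.1047,0,66],[0,0,0,0,0.1047,0,66],[0,0,0,0,0.1047,0,66],[0,0,0,0,0,0,66],[0,0,0,0,0,0,66]]'
python3 - <<'E'
from h import *
snap('wrist','w26'); snap('scene','sc5'); plan([.6,.09,.2],6.45)
G=[g for g in greens('w26',60,9000)]
for g in G: print(g,atz('w26',g[0],.112).round(4),atz('w26',g[0],.092).round(4))
print('sc5',[(g,atz('sc5',g[0],.112).round(4)) for g in greens('sc5',100) if g[0][1]>150])
E
```

```text
time_s: 44.7
eef_pos: [0.607, 0.0352, 0.1748]
tcp_rot: [1.807, 2.022, -0.485]
force: [1.5, -0.2, 0.5]
finger_gap: 0.0662
gripper_force: 0.0
time_s: 45.37
eef_pos: [0.606, 0.0511, 0.2052]
tcp_rot: [2.094, 2.338, -0.0]
force: [-0.0, -0.5, -0.6]
finger_gap: 0.0662
gripper_force: 0.0
t 45.47 at [0.6054 0.053  0.2047] shift mm [37.4 -1.2  4.6] turn [0.0005 0.0016 0.0009] shift in target axes [37.4 -1.2  4.7]
([497.9, 119.7], 3897, [65, 76]) [0.7528 0.1426 0.112 ] [0.7659 0.1437 0.092 ]
([205.9, 158.3], 677, [29, 31]) [0.5151 0.0798 0.112 ] [0.5082 0.0756 0.092 ]
([211.4, 212.9], 603, [28, 29]) [0.5205 0.0335 0.112 ] [0.514  0.0254 0.092 ]
([214.6, 258.4], 323, [25, 24]) [ 0.5226 -0.01    0.112 ] [ 0.5163 -0.0218  0.092 ]
([315.3, 267.8], 1764, [46, 39]) [ 0.613  -0.0075  0.112 ] [ 0.6144 -0.0191  0.092 ]
([315.8, 336.6], 870, [40, 24]) [ 0.6225 -0.0892  0.112 ] [ 0.6246 -0.1077  0.092 ]
sc5 [(([327.9, 210.3], 193, [21, 16]), array([ 0.6139, -0.0065,  0.112 ])), (([296.6, 225.0], 211, [22, 17]), array([ 0.6228, -0.0921,  0.112 ])), (([417.5, 239.0], 638, [30, 25]), array([0.7803, 0.1317, 0.112 ]))]
```

Run:
```python
from h import *
print(tri(('w26',(315.3,267.8)),('sc5',(327.9,210.3))))
p=proj('w26',[.602,.088,.1]); print(p); crop('w26',int(p[0])-80,int(p[1])-80,160,160,3.7,'dial')
```

```text
(array([ 0.61347854, -0.00689469,  0.11225006]), np.float64(0.0006316899968159418))
[314.58400606 155.4759088 ]
```

View pics/dial.png

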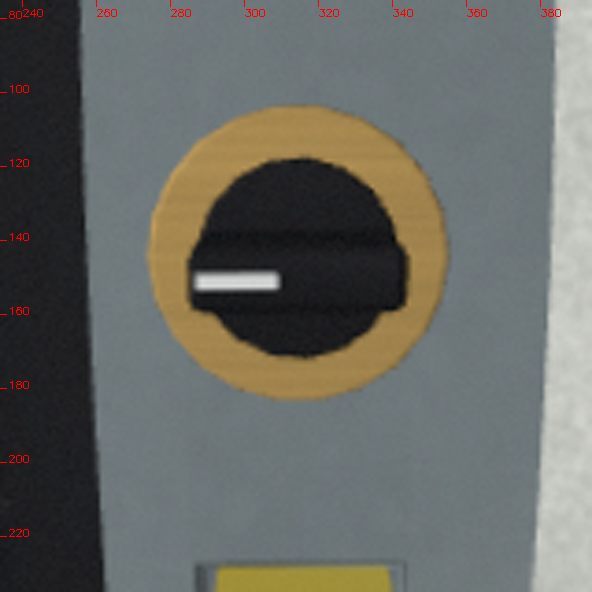

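The crop shows the dial at its off position: brass disc centred at crop (298,252), bar top centred at (298,281), and the bar along the garden's x with the white mark at its near end.

```bash
python3 -m handwheel '[[0,0,0,0,0,-0.121,45],[0,0,0,0,0,-0.121,45],[0,0,0,0,0,-0.121,45],[0,0,0,0,0,-0.121,45],[0,0,0,0,0,-0.121,45],[0,0,0,0,0,-0.121,45],[0,0,0,0,0,-0.121,45],[0,0,0,0,0,-0.121,45],[0,0,0,0,0,-0.121,45],[0,0,0,0,0,-0.121,45]]'
python3 -m handwheel '[[0,0,0,0,0,-0.121,45],[0,0,0,0,0,-0.121,45],[0,0,0,0,0,-0.119,45],[0,0,0,0,0,0,45],[0,0,0,0,0,0,45]]'
python3 - <<'E'
from h import *
F=lambda f,x,y:atz(f,(234+x/3.7,75+y/3.7),{0:.09,1:.124}[y>260])
print(F('w26',298,252),F('w26',298,281)); print(atz('w2',(285+326/2.45,94.5/2.45),.09), atz('w2',(285+331/2.45,72/2.45),.124))
snap('wrist','w27'); b=greens('w27',200,9000,((14,100,60),(24,255,255))); print(b,[atz('w27',q[0],.09).round(4) for q in b])
c=F('w26',298,281); plan([c[0],c[1],.098],96.45)
E
```

```text
time_s: 46.3
eef_pos: [0.6053, 0.0543, 0.2044]
tcp_rot: [0.374, 3.119, -0.002]
force: [-0.3, -0.0, -0.3]
finger_gap: 0.0451
gripper_force: 0.0
time_s: 46.72
eef_pos: [0.6055, 0.0538, 0.2044]
tcp_rot: [-0.176, 3.136, -0.001]
force: [0.7, -0.9, 0.6]
finger_gap: 0.0453
gripper_force: 0.0
[0.60099876 0.0967908  0.09      ] [0.60117603 0.09531529 0.124     ]
[0.59863458 0.09260593 0.09      ] [0.58941343 0.09408995 0.124     ]
[([360.6, 187.5], 2258, [76, 74]), ([96.6, 284.8], 3410, [120, 67])] [array([0.5934, 0.0914, 0.09  ]), array([ 0.7467, -0.1998,  0.09  ])]
t 46.77 at [0.6056 0.0536 0.2045] shift mm [ -0.2  42.  106.5] turn [-0.0006  0.0007 -0.0004] shift in target axes [ -0.3  42.  106.5]
```

```bash
python3 -m handwheel '[[0,20,0,0,0,0,45],[0,22,0,0,0,0,45],[0,0,20,0,0,0,45],[0,0,25,0,0,0,45],[0,0,25,0,0,0,45],[0,0,15,0,0,0,45],[0,0,8,0,0,0,45],[0,0,0,0,0,0,45],[0,0,0,0,0,0,45],[0,0,0,0,0,0,45]]'
python3 -c "
from h import *
plan([.6012,.0957,.099],96.45)"
```

```text
time_s: 47.6
eef_pos: [0.6024, 0.0942, 0.1129]
tcp_rot: [-0.177, 3.133, -0.001]
force: [0.7, -1.0, 0.8]
finger_gap: 0.045
gripper_force: 0.0
t 47.6 at [0.6024 0.0942 0.1129] shift mm [ 1.1  1.7 13.9] turn [-0.0006  0.0038  0.0001] shift in target axes [ 1.   1.7 13.9]
```

```bash
python3 -m handwheel '[[1,1.7,7,0,0,0,45],[0,0,6.9,0,0,0,45],[0,0,0,0,0,0,45],[0,0,0,0,0,0,30],[0,0,0,0,0,0,20],[0,0,0,0,0,0,15],[0,0,0,0,0,0,8],[0,0,0,0,0,0,8],[0,0,0,0,0,0,8]]'
python3 -c "
from h import *
plan([.6012,.0957,.099],96.45); s=r.state(); print(s['force'].round(1),s['ft_torque'].round(2))"
```

```text
time_s: 48.35
eef_pos: [0.6004, 0.0959, 0.0982]
tcp_rot: [-0.177, 3.135, 0.0]
force: [-0.4, 1.0, 2.7]
finger_gap: 0.0131
gripper_force: 59.3
t 48.35 at [0.6004 0.0959 0.0982] shift mm [-0.8 -0.3 -0.8] turn [0.0001 0.002  0.0006] shift in target axes [-0.8 -0.3 -0.8]
[-0.4  1.   2.7] [0.25 0.04 0.06]
```

Gripped with low forces. Now I turn clockwise, which is positive about tool z.

```bash
python3 -m handwheel '[[0,0,0,0,0,0.1,8],[0,0,0,0,0,0.1,8],[0,0,0,0,0,0.1,8],[0,0,0,0,0,0.1,8],[0,0,0,0,0,0.1,8],[0,0,0,0,0,0.1,8],[0,0,0,0,0,0.1,8]]'
python3 -m handwheel '[[0,0,0,0,0,0.1,8],[0,0,0,0,0,0.1,8],[0,0,0,0,0,0.1,8],[0,0,0,0,0,0.1,8],[0,0,0,0,0,0.1,8],[0,0,0,0,0,0.06,8],[0,0,0,0,0,0,8],[0,0,0,0,0,0,8]]'
python3 -c "
from h import *
plan([.6012,.0957,.099],96.45); s=r.state(); print(s['force'].round(1),s['ft_torque'].round(2))"
```

```text
time_s: 48.93
eef_pos: [0.6004, 0.0958, 0.0982]
tcp_rot: [0.916, 3.003, 0.001]
force: [-0.4, 0.9, 1.9]
finger_gap: 0.0128
gripper_force: 59.3
time_s: 49.6
eef_pos: [0.6003, 0.0958, 0.0982]
tcp_rot: [1.702, 2.639, 0.002]
force: [-0.5, 1.0, 3.8]
finger_gap: 0.0131
gripper_force: 59.4
t 49.6 at [0.6003 0.0958 0.0982] shift mm [-0.4  0.8 -0.8] turn [ 1.2000e-03  1.5000e-03 -1.2582e+00] shift in target axes [-0.9 -0.2 -0.8]
[-0.5  1.   3.8] [ 0.25  0.1  -0.06]
```

```bash
python3 -m handwheel '[[0,0,0,0,0,0.02,8],[0,0,0,0,0,0.02,8],[0,0,0,0,0,0,8],[0,0,0,0,0,0,8]]'
python3 -c "
from h import *
plan([.6012,.0957,.099],96.45); s=r.state(); print(s['ft_torque'].round(2))"
python3 -m handwheel '[[0,0,0,0,0,0.02,8],[0,0,0,0,0,0.015,8],[0,0,0,0,0,0,8],[0,0,0,0,0,0,8]]'
python3 -c "
from h import *
plan([.6012,.0957,.099],96.45); s=r.state(); print(s['ft_torque'].round(2))"
```

```text
time_s: 49.93
eef_pos: [0.6003, 0.0957, 0.0982]
tcp_rot: [1.756, 2.603, 0.002]
force: [-1.4, 0.8, 4.2]
finger_gap: 0.0128
gripper_force: 59.7
t 49.93 at [0.6003 0.0957 0.0982] shift mm [-0.4  0.8 -0.8] turn [ 1.0000e-03  1.6000e-03 -1.2992e+00] shift in target axes [-0.9 -0.1 -0.8]
[0.31 0.18 0.06]
time_s: 50.27
eef_pos: [0.6003, 0.0957, 0.0982]
tcp_rot: [1.793, 2.577, -0.0]
force: [-1.1, 0.8, 5.6]
finger_gap: 0.0129
gripper_force: 63.8
t 50.27 at [0.6003 0.0957 0.0982] shift mm [-0.3  0.9 -0.8] turn [-3.0000e-04  2.5000e-03 -1.3284e+00] shift in target axes [-0.9 -0.1 -0.8]
[0.38 0.19 1.2 ]
```

At the stop: the torque rose to 1.2 N m. Next I release, rise clear and verify.

```bash
python3 -m handwheel '[[0,0,0,0,0,0,20],[0,0,0,0,0,0,35],[0,0,0,0,0,0,45],[0,0,0,0,0,0,45],[0,0,-15,0,0,0,45],[0,0,-30,0,0,0,45],[0,0,-35,0,0,0,45],[0,0,-35,0,0,0,45],[0,0,0,0,0,0,45],[0,0,0,0,0,0,45]]'
python3 -m handwheel '[[0,0,-30,0,0,0,45],[0,0,-30,0,0,0,45],[0,0,0,0,0,0,45],[0,0,0,0,0,0,45]]'
python3 - <<'E'
from h import *
snap('wrist','w28'); snap('scene','sc6'); plan([.6012,.0957,.2],96.45)
for g in greens('w28',60,9000): print('w28',g[0],g[1],atz('w28',g[0],.112)[:2].round(4),atz('w28',g[0],.092)[:2].round(4))
print('sc6',[(g[0],g[1],atz('sc6',g[0],.112)[:2].round(4),atz('sc6',g[0],.092)[:2].round(4)) for g in greens('sc6',40) if g[0][1]>150])
im=cv2.imread('pics/w28.png'); p=proj('w28',[.6012,.0957,.124]).astype(int); x0,y0=p-45
c=im[y0:y0+90,x0:x0+90]; m=cv2.inRange(cv2.cvtColor(c,cv2.COLOR_BGR2HSV),np.array((0,0,150)),np.array((180,50,255)))
ys,xs=np.where(m); print(len(xs)); q=np.array([atz('w28',(x+x0,y+y0),.124)[:2] for x,y in zip(xs,ys)])
if len(q)>5:
    mc=q.mean(0); d=mc-[.6006,.0957]; print('mark',mc,'heading',np.degrees(np.arctan2(d[1],d[0])),'expect',180+6.45-np.degrees(1.3))
E
```

```text
time_s: 51.1
eef_pos: [0.6017, 0.0955, 0.2154]
tcp_rot: [1.799, 2.568, 0.006]
force: [-0.8, 0.7, -0.3]
finger_gap: 0.0452
gripper_force: 0.0
time_s: 51.43
eef_pos: [0.6004, 0.0955, 0.2732]
tcp_rot: [1.801, 2.571, 0.003]
force: [-0.5, 0.1, -0.7]
finger_gap: 0.0451
gripper_force: 0.0
t 51.53 at [0.5987 0.0956 0.2709] shift mm [-0.8  2.5 70.9] turn [-1.3000e-03 -2.2000e-03 -1.3347e+00] shift in target axes [-2.5 -0.2 70.9]
w28 [228.8, 167.5] 464 [0.5121 0.0812] [0.5081 0.0754]
w28 [461.4, 188.3] 2435 [0.754 0.146] [0.7659 0.1445]
w28 [222.5, 210.1] 404 [0.5177 0.034 ] [0.514  0.0251]
w28 [217.2, 248.1] 341 [ 0.5224 -0.013 ] [ 0.5191 -0.0249]
w28 [294.2, 269.9] 1026 [ 0.6132 -0.0077] [ 0.6159 -0.0193]
w28 [213.8, 281.2] 283 [ 0.5277 -0.059 ] [ 0.5247 -0.074 ]
w28 [280.6, 325.3] 705 [ 0.6228 -0.0932] [ 0.6261 -0.1105]
sc6 [([337.4, 178.5], 62, array([0.5267, 0.0668]), array([0.508, 0.078])), ([321.4, 185.9], 60, array([0.5328, 0.0179]), array([0.5143, 0.0277])), ([304.5, 193.4], 65, array([ 0.5381, -0.0314]), array([ 0.5198, -0.0229])), ([287.7, 200.8], 68, array([ 0.543 , -0.0787]), array([ 0.5248, -0.0714])), ([327.9, 210.4], 194, array([ 0.6142, -0.0066]), array([0.5978, 0.0025])), ([269.5, 209.0], 73, array([ 0.5487, -0.1283]), array([ 0.5306, -0.1224])), ([296.6, 225.0], 211, array([ 0.6228, -0.0921]), array([ 0.6067, -0.0852])), ([417.5, 239.1], 636, array([0.7805, 0.1315]), array([0.7686, 0.1444]))]
77
mark [0.63169391 0.08645595] heading -16.556916936791392 expect 111.96548663299296
```

Run:
```python
from h import *
for f,h in [('scene0',186.45),('sc6',112),('w26',186.45),('w28',112)]:
    g=cv2.cvtColor(cv2.imread(f'pics/{f}.png'),cv2.COLOR_BGR2GRAY)
    out=[]
    for a in range(0,360,15):
        v=[]
        for rr in (.010,.014,.018):
            p=proj(f,[.6008+rr*np.cos(np.radians(h+a)),.0957+rr*np.sin(np.radians(h+a)),.124]); v.append(g[int(round(p[1])),int(round(p[0]))])
        out.append(int(np.mean(v)))
    print(f,'brightness at offsets 0,15..345 deg from expected:',out)
```

```text
scene0 brightness at offsets 0,15..345 deg from expected: [112, 50, 44, 56, 60, 44, 41, 45, 41, 43, 42, 44, 48, 48, 70, 95, 97, 96, 102, 97, 97, 88, 74, 102]
sc6 brightness at offsets 0,15..345 deg from expected: [131, 78, 91, 92, 78, 77, 77, 91, 98, 100, 97, 72, 46, 47, 46, 44, 43, 41, 47, 49, 53, 53, 54, 95]
w26 brightness at offsets 0,15..345 deg from expected: [206, 28, 57, 63, 61, 61, 62, 63, 63, 61, 47, 24, 31, 33, 27, 24, 25, 29, 27, 27, 27, 26, 25, 31]
w28 brightness at offsets 0,15..345 deg from expected: [177, 25, 23, 19, 22, 20, 24, 54, 51, 70, 74, 22, 21, 20, 65, 61, 54, 53, 23, 21, 23, 20, 21, 30]
```

The mark sits at the expected far-stop heading in both views, so I'm handing in.

```bash
python3 -c "
from bench import r
print(r.sign_off())"
```

```text
the job is handed in; nothing more can be done
None
```

The job is handed in: all five pods I found are down in their bores and both caps are seated green face up (camera checks agree), and the dial was then turned clockwise to its far stop, at about 51 s of the 210 s.

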